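# Put the espresso tools back in their wooden homes

### The job

Clear up the coffee bar: put the tamper, the needle stirrer, the portafilter and the counter brush back, each in the wooden holder made for it at the back of the worktop, the right way up and seated fully home. The portafilter's bowl goes in the wide round recess with its handle between the two lips; the brush lies across both notched saddles of its rest. Leave the small clear glass and the white cup that stand among the tools where they are.

Things in the scene. Friction and masses are not known exactly. Their poses are not given: they have to be found in the camera images.
- tamper: coffee tamper, loose, upright: round steel foot 58 mm across (edge 9 mm high), dark red wooden bulb handle above; 90 mm high, 0.42 kg. The bulb is widest, 39 mm, at 70 mm height: grip there. Origin: centre of the underside, z up; round, yaw does not matter
- needle_tool: needle stirring tool on its stand, one loose upright piece: pale wooden foot 36 mm across, thin needles, dark wooden knob on top; 94 mm high, 0.06 kg. Physically a solid cone from 36 mm across (up to 14 mm height) to 26 mm at the top: grip at 75 mm height, 29 mm across. Origin: centre of the underside, z up; yaw does not matter
- portafilter: portafilter, loose, level, bowl open upward, 222 mm long, 0.52 kg. Origin: middle of its length, underside; x runs from black handle to steel bowl. Bowl 68 mm across, centre at x = 77, 34 high; lugs to y = +-47 at heights 18-26. Handle x = -111 to 16, 28 wide, heights 2-34; then an 18 wide neck. Mass centre x = 9: grip across y at x = 3, 26 mm above the underside. Handle starts toward the robot
- brush: wooden counter brush, loose, lying flat: 162 mm long, 24 high, 0.05 kg. Origin: underside, near mid-length; y runs along it to the handle's end, bristles at -y. Physically a bar 19 mm wide (x) from y = -48 to 74: grip across x at y = 13, 22 mm above the underside. Handle starts toward the robot
- tamper_well: home of the tamper, fixed: dark wooden block 92 x 92 x 18 mm with a round rubber-floored recess 70 mm across, 12 deep (edge chamfered 3 mm). Origin: on the worktop under the recess centre; z up. The recess floor is 6 mm above the origin, and so is a seated tamper's origin
- needle_well: home of the needle tool, fixed: smaller dark wooden block 66 x 66 x 18 mm with a round rubber-floored recess 48 mm across, 12 deep (edge chamfered 3 mm). Origin: on the worktop under the recess centre; z up. The recess floor is 6 mm above the origin
- portafilter_stand: portafilter stand, fixed, dark wood. Frame = that of the seated portafilter (same x, y, yaw; portafilter origin 6 mm higher); origin on the worktop. Block 102 x 108 x 14 mm with a round recess 84 across, 8 deep, centred at x = 77; toward -x (the robot) a tongue 62 wide, 8 high, to x = -52, with lips at x = -50 to -30, 22 high, 46 apart, between which the handle lies
- brush_rest: brush rest, fixed, dark wood. Frame = that of the seated brush (same x, y, yaw; brush origin 14 mm higher; other way round also good, its middle between the saddles); origin on the worktop. Board 62 (x) x 118 (y) x 8 mm, saddles at y = -37 and 63, 14 thick, notches 38 wide, floors 14 high, cheeks 30 high; open between. +y roughly toward the robot
- shot_glass: small clear glass, 49 mm across, 58 mm high, standing loose among the tools: to be left alone. Origin: centre of its underside
- white_cup: white espresso cup, 63 mm across, 82 mm with its ear (toward its -y), 56 mm high, standing loose among the tools: to be left alone. Origin: on the underside, mid-length; its bowl is centred at y = 10 mm

How it is judged:
By the outcome, as a careful person would: the job done as asked, in the order asked, and still so for the second after the job is handed in, with the robot touching nothing.
It also fails if it takes over 112 s, if anything falls off the work surface, if the arm or the gripper's body presses on something with over 40 N, if the wrist force passes 120 N, or if a joint passes its speed limit or range.

### The arm

A 6-joint arm with a two-finger parallel gripper is mounted at the origin on a cart in front of the work surface, level with it; the furniture and walls round the work are solid. World frame = base frame: x ahead of the robot, y to its left, z up, the work surface at z = 0. Lengths are in mm, angles in degrees, forces in N, time in s.
With the tool pointing down it reaches from about 350 to 775 mm from the base axis. Payload 5.5 kg.
Tool frame: the origin (TCP) lies on the centre line of the jaws, within the pads' length; the fingertips stand 19 mm ahead of it and the grasp point (between the pads) is the TCP; z points along the fingers, y is the direction in which the jaws open and shut (so a half turn about z gives the same grasp; the last joint's range is limited). The gripper opens to 85 mm and grips with 20 to 120 N. Pads are 22 mm wide; open, the fingers measure 114 mm over their backs; the gripper's body (76 mm by 85 mm) begins 54 mm behind the grasp point. The pads swing forward as they close: fully open they stand 13 mm farther back than shut.
Start: joints at [-75.206, 17.945, 2.641, 74.691, 0, 82.002], TCP at [222.749, -530.144, 250.323] pointing down, gripper open.
Joint ranges: [-158.12, 158.12], [-49.38, 96.58], [-58.88, 72.47], [-126.05, 133.96], [-84.25, 85.87], [-180, 180]. Speed limits (degrees/s): [147.25, 147.25, 180, 180, 180, 180].

### API

Orientations are given as [roll, pitch, yaw] about the fixed x, y, z axes, in that order (R = Rz(yaw) Ry(pitch) Rx(roll)).
In Python, from cell import manip gives the robot as it stands. The module is installed in compiled form; this text tells all that it offers.
- The arm moves only by the shell command python3 -m jog 'ROWS' [FORCE]. ROWS is JSON, a list that holds one entry, the list of rows, each a list of 7 numbers: the shift along the tool's x, y, z normalised to -1 to 1, where 1 is 0.15 m, then the turn, a rotation vector about the tool's x, y, z normalised to -1 to 1, where 1 is pi/2 rad, then the opening, from 0 (shut) to 1 (fully open). In form: [[[x, y, z, wx, wy, wz, claw], ...]]. A call has exactly 8 rows; each row is the pose to reach, as a shift and turn from the pose commanded when the call began, along the tool's axes at that moment; what a row does not reach only later rows make up. A row lasts 1/10 s, in which the tool goes at most 50 mm and 8.59 degrees, less where a joint would pass 70% of its speed; a pose out of reach is approached as far as the arm can. A call with a number of a shift or a turn outside -1 to 1 is refused whole. A call with a gripper value outside its range is refused whole. The fingers move at their own pace and stop on an object; FORCE is the grip in N (left out, the last holds). Time passes only in rows, so rows that repeat a pose let the fingers close, or fill a call up. It gives the time, the measured TCP pose, the force and the opening at its end, in the units of the state.
- manip.get_obs(): the state, without advancing time (a new reading comes with each control period).
- manip.camera(name): name is "side" or "top"; returns a dict with "image" (384x512x3 uint8, red, green, blue), "fx", "fy", "cx", "cy" (pixels), "origin" and "rotation" of the camera in the world. Camera axes: x right, y down, z forward; pixel columns grow to the right and rows downward; lengths in mm; the calibration is good to about 2 mm. A picture is of the moment at which its call begins. There is no depth.
- manip.sign_off(): hands the job in, once; it reports no verdict.
The state is a dict: "t": time; "qpos": joint angles; "joint_velocities": joint speeds; "effort": joint torques, N m; "tcp_pos": TCP position; "ee_rot": TCP orientation; "force": force on the tool from outside, world axes, zero at the start; "torque": the same for the moment, N m; "width": finger opening in mm.
Only numpy, scipy, OpenCV 4.12 (cv2) and the standard library are available. Lean on these libraries where they do the work, as an engineer would, in place of code of your own. Each camera call takes 0.05 s, during which the arm holds its last target.

## Working session

There is one attempt and no reset: what is moved stays moved. The work goes in short steps, Python scripts to look and compute and a shell command to move; the robot and the scene stay as the last step left them, time stands still between calls to the robot, and variables do not carry over. Pictures are saved under pics/ and viewed, and the job is handed in when it is done.

```bash
mkdir -p pics; ls; cat > h.py <<'E'
import numpy as np, cv2
from cell import manip
def snap(name,fn):
    c=manip.camera(name); cv2.imwrite('pics/'+fn,c['image'][:,:,::-1]); return c
E
python3 - <<'E'
from h import *
import pickle
print(manip.get_obs())
for n in ('top','side'):
    c=snap(n,n+'0.png'); pickle.dump(c,open(n+'0.pkl','wb'))
    print(n,{k:v for k,v in c.items() if k!='image'})
E
```

```text
pics
{'t': 0.0, 'qpos': array([-7.52052528e+01,  1.79929389e+01,  2.57710226e+00,  7.46921556e+01,
        5.02646047e-04,  8.20006830e+01]), 'joint_velocities': array([-0.03145963,  0.01109285,  0.03017023,  0.00858581, -0.103774  ,
       -0.02110689]), 'effort': array([-1.45649450e-03, -4.80630934e+01,  2.98531830e+01,  1.94356567e-02,
       -1.88449494e-04, -2.40953403e-05]), 'tcp_pos': array([ 222.62704132, -529.62602562,  249.38856801]), 'ee_rot': array([-1.79893129e+02, -1.55260809e-02,  2.27940493e+01]), 'force': array([-0.23485212,  0.4320014 , -0.72740215]), 'torque': array([0.00250028, 0.02538364, 0.01454054]), 'width': 85.6266524518542}
top {'fx': 381.251457249385, 'fy': 381.251457249385, 'cx': 256.1325655233019, 'cy': 191.73713136318563, 'origin': array([341.62775887, -12.46560322, 880.07426453]), 'rotation': array([-169.37436255,    0.65643105,  -90.91371844])}
side {'fx': 366.6351423745188, 'fy': 366.6351423745188, 'cx': 252.3656781712139, 'cy': 194.58466551277024, 'origin': array([526.58076221, 893.03369797, 508.0209896 ]), 'rotation': array([-118.65837281,   -1.31777073,  179.01219027])}
```

View pics/top0.png

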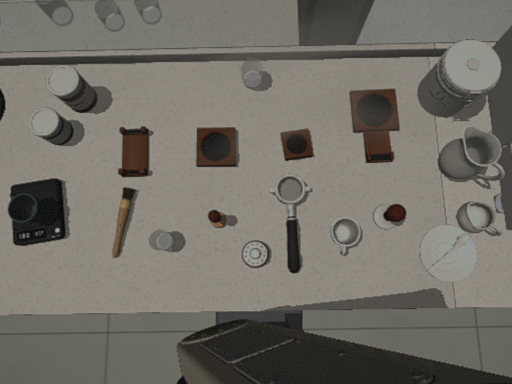

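View pics/side0.png

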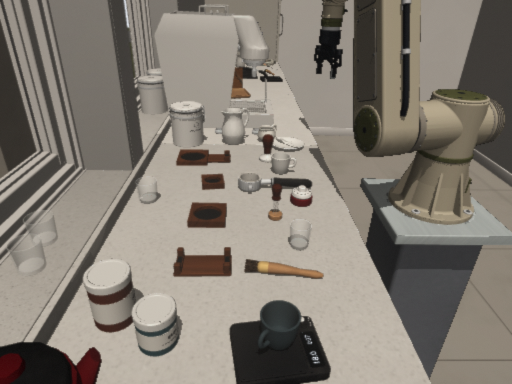

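```bash
cat >> h.py <<'E'
from scipy.spatial.transform import Rotation as Ro
def ray(c,u,v):
    R=Ro.from_euler('xyz',c['rotation'],degrees=True).as_matrix()
    d=R@np.array([(u-c['cx'])/c['fx'],(v-c['cy'])/c['fy'],1.0]); return np.array(c['origin']),d
def onplane(c,u,v,z):
    o,d=ray(c,u,v); return (o+d*(z-o[2])/d[2])[:2]
def proj(c,p):
    R=Ro.from_euler('xyz',c['rotation'],degrees=True).as_matrix()
    q=R.T@(np.array(p,float)-c['origin']); return np.array([c['fx']*q[0]/q[2]+c['cx'],c['fy']*q[1]/q[2]+c['cy']])
def crop(c,x0,y0,w,h,s,fn):
    im=c['image'][y0:y0+h,x0:x0+w,::-1]; cv2.imwrite('pics/'+fn,cv2.resize(im,None,fx=s,fy=s,interpolation=cv2.INTER_CUBIC))
E
python3 - <<'E'
from h import *
import pickle
c=pickle.load(open('top0.pkl','rb'))
crop(c,100,80,160,180,3.3,'topL.png') if 0 else None
crop(c,100,85,160,150+30,3.3333,'tl.png')
crop(c,260,80,160,180,3.3333,'tr.png')
E
```

```text
(no output)
```

View pics/tl.png

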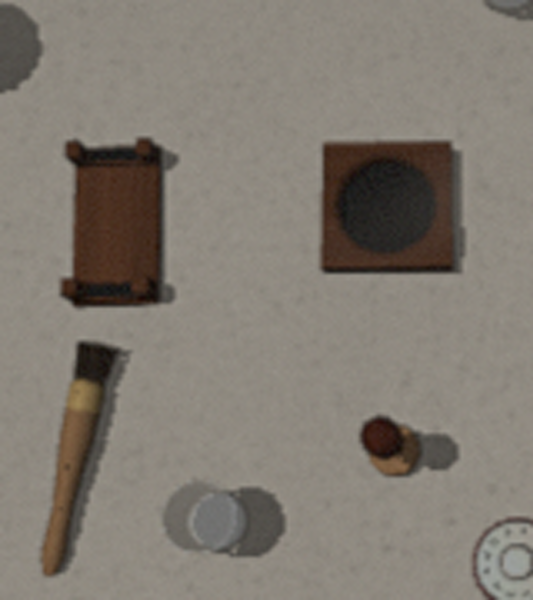

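View pics/tr.png

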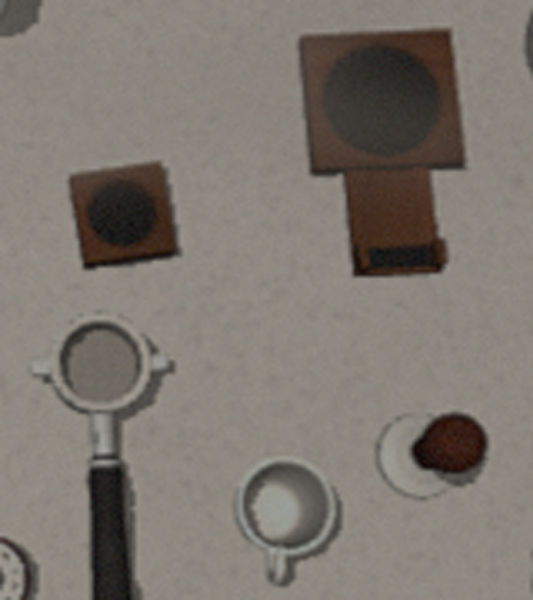

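```bash
python3 - <<'E'
from h import *
import pickle
c=pickle.load(open('top0.pkl','rb')); im=c['image']
hsv=cv2.cvtColor(im,cv2.COLOR_RGB2HSV)
# brown blocks incl. dark
def blob(mask,box):
    x0,y0,x1,y1=box; m=np.zeros_like(mask); m[y0:y1,x0:x1]=mask[y0:y1,x0:x1]
    cs,_=cv2.findContours(m,cv2.RETR_EXTERNAL,cv2.CHAIN_APPROX_NONE); k=max(cs,key=cv2.contourArea); return k
H,S,V=[hsv[:,:,i].astype(int) for i in range(3)]
brown=((S>90)&((H<20)|(H>165))&(V>35)).astype(np.uint8)
dark=(V<75).astype(np.uint8)
black=((V<62)&(S<110)).astype(np.uint8)
boxes=dict(tw=(190,120,245,175),nw=(275,123,320,165),pf=(345,82,405,170),br=(112,115,158,184))
for n,b in boxes.items():
    k=blob(brown|dark,b); r=cv2.minAreaRect(k); print(n,'rect',np.round(r[0],1),np.round(r[1],1),round(r[2],1),cv2.contourArea(k), np.round(cv2.boxPoints(r),1).tolist(), onplane(c,*r[0],10).round(1))
for n,b in dict(tw=(200,130,233,164),nw=(284,131,310,156),pf=(350,90,398,130)).items():
    k=blob(black,b); e=cv2.fitEllipse(k); print(n,'disc',np.round(e[0],1),np.round(e[1],1),[onplane(c,*e[0],z).round(1) for z in (6,12,18)], np.array(e[1])/381.25*870)
E
```

```text
tw rect [216.5 147. ] [38. 39.] 90.0 1450.0 [[197.0, 128.0], [236.0, 128.0], [236.0, 166.0], [197.0, 166.0]] [614.9  87.4]
nw rect [296.9 144.9] [27.9 28.4] 80.5 698.0 [[280.6000061035156, 133.39999389648438], [308.6000061035156, 128.6999969482422], [313.20001220703125, 156.3000030517578], [285.20001220703125, 161.0]] [ 616.5 -103.7]
pf rect [375.3 126.1] [72.2 45.3] 85.2 2247.0 [[349.79998779296875, 92.0], [394.8999938964844, 88.30000305175781], [400.8999938964844, 160.1999969482422], [355.70001220703125, 163.89999389648438]] [ 659.5 -292.6]
br rect [133.5 151.5] [49. 29.] 90.0 1226.5 [[119.0, 127.0], [148.0, 127.0], [148.0, 176.0], [119.0, 176.0]] [607.6 285. ]
tw disc [215.8 146.8] [26.8 29.6] [array([616.8,  89.5]), array([614.9,  88.8]), array([613. ,  88.1])] [61.22454904 67.4422664 ]
nw disc [296.1 143.4] [18.9 19.8] [array([ 621.5, -102.4]), array([ 619.6, -101.8]), array([ 617.7, -101.2])] [43.22527846 45.13511503]
pf disc [375. 109.] [30.2 33.9] [array([ 704.5, -296.2]), array([ 702. , -294.3]), array([ 699.5, -292.3])] [69.02009372 77.3683981 ]
```

```bash
python3 - <<'E'
from h import *
import pickle
c=pickle.load(open('side0.pkl','rb'))
crop(c,165,130,170,155,4.7,'s1.png')
E
```

```text
(no output)
```

View pics/s1.png

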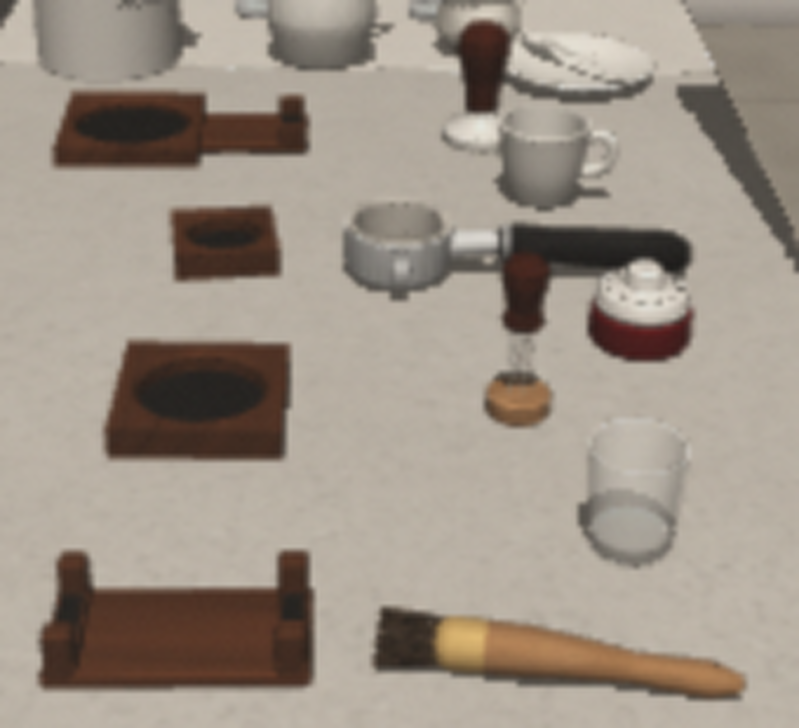

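```bash
cat >> h.py <<'E'
def tri(c1,p1,c2,p2):
    o1,d1=ray(c1,*p1);o2,d2=ray(c2,*p2)
    A=np.stack([d1,-d2],1); s=np.linalg.lstsq(A,o2-o1,rcond=None)[0]
    a=o1+s[0]*d1;b=o2+s[1]*d2; return ((a+b)/2).round(1), round(float(np.linalg.norm(a-b)),1)
TL=lambda x,y:((x+.5)/3.3333-.5+100,(y+.5)/3.3333-.5+85)
TR=lambda x,y:((x+.5)/3.3333-.5+260,(y+.5)/3.3333-.5+80)
SD=lambda x,y:((x+.5)/4.7-.5+165,(y+.5)/4.7-.5+130)
E
cat > m.py <<'E'
from h import *
import pickle
t=pickle.load(open('top0.pkl','rb'));s=pickle.load(open('side0.pkl','rb'))
for n,p,q,z in [('tw',TL(387.5,205.5),SD(202,388),18),('nw',TR(123,213),SD(224,234),18),('pf',TR(381.5,100.5),SD(132,125),14),
  ('pf lipend',TR(402,257),None,14),('br near pad',TL(105,290),SD(292,607),14),('br far pad',TL(110,154),SD(68,607),14),
  ('needle knob top',TL(381,436),SD(527,262),92),('needle foot',TL(395,455),None,12),
  ('tamper bulb',TR(455,443),SD(484,38),72),('tamper foot',TR(417,456),None,9),('tamper bulb side',None,SD(484,38),75),
  ('bowl rim',TR(101,363),SD(401,218),34),('handle top mid',TR(109,530),None,34),('neck',TR(105,435),None,26),
  ('brush tip',TL(50,570),SD(735,683),10),('brush ferrule',TL(85,395),SD(465,640),18),('brush bristle end',TL(97,350),SD(383,640),12),
  ('glass top',TL(217,519),SD(638,437),58),('cup rim',TR(287,503),SD(545,125),56)]:
    print(n, onplane(t,*p,z).round(1) if p else '', onplane(s,*q,z).round(1) if q else '', tri(t,p,s,q) if p and q else '')
E
python3 m.py
```

```text
tw [614.1  87.9] [615.7  92.8] (array([615.7,  88.2,  15. ]), 1.1)
nw [ 617.2 -102.1] [618.6 -95.5] (array([ 618.8, -102.6,   14.3]), 0.9)
pf [ 699.2 -291.4] [ 700.5 -281.2] (array([ 701.8, -293.1,    8.8]), 1.0)
pf lipend [ 582.4 -297.2]  
br near pad [557.4 287. ] [559.  274.6] (array([557.1, 284.4,  21.4]), 2.9)
br far pad [657.8 287.9] [659.5 275.8] (array([656.4, 285.4,  21.3]), 2.3)
needle knob top [441.   82.8] [442.3  82.5] (array([441.7,  82.7,  92. ]), 1.4)
needle foot [437.8  82.8]  
tamper bulb [ 443.  -302.5] [ 442.8 -318. ] (array([ 443.1, -300.5,   78.1]), 1.8)
tamper foot [ 442.3 -298.4]  
tamper bulb side  [ 443.4 -309.7] 
bowl rim [506.4 -81.8] [506.  -89.2] (array([505.9, -81.5,  37.6]), 0.4)
handle top mid [393.8 -83.5]  
neck [458.3 -83.6]  
brush tip [363.8 317.1] [365.5 319.3] (array([364.4, 317.6,   8.4]), 1.2)
brush ferrule [482.3 296.1] [482.1 301.6] (array([482.3, 297.4,  14.6]), 1.1)
brush bristle end [514.9 291.4] [517.9 294.7] (array([516.7, 292.1,   9.5]), 2.4)
glass top [393.3 192.5] [395.8 198.9] (array([394.1, 193.3,  54.3]), 1.3)
cup rim [ 407.9 -197. ] [ 407.3 -191.9] (array([ 407.4, -197.4,   53.8]), 1.3)
```

```bash
cat > go.py <<'E'
import sys
from h import *
# usage: go.py x y z psi(yaw)
o=manip.get_obs(); p=np.array(o['tcp_pos']); R=Ro.from_euler('xyz',o['ee_rot'],degrees=True)
print('t %.2f'%o['t'],'tcp',p.round(1),'rot',np.round(o['ee_rot'],2),'w %.1f'%o['width'],'F',np.round(o['force'],1),'q',np.round(o['qpos'],1))
if len(sys.argv)>3:
    x,y,z,s=map(float,sys.argv[1:5])
    d=R.inv().apply(np.array([x,y,z])-p)/150
    w=(R.inv()*Ro.from_euler('xyz',[180,0,s],degrees=True)).as_rotvec()/(np.pi/2)
    print('shift',d.round(3),'turn',w.round(3))
E
python3 go.py 442 -300 200 100
python3 - <<'E'
from h import *
import pickle
t=pickle.load(open('top0.pkl','rb'))
P=lambda x,y,z:onplane(t,*TR(x,y),z)
def ang(a,b): d=b-a; return np.degrees(np.arctan2(d[1],d[0])).round(2)
print('block L',ang(P(312,171,14),P(301,37,14)),'R',ang(P(465,165,14),P(450,30,14)),'tongue L',ang(P(354,272,8),P(345,173,8)),'R',ang(P(443,240,8),P(432,170,8)))
print('pad',P(402,257,8),'tongue root',P(388,170,14))
print('handle L',ang(P(93,590,20),P(90,470,20)),'R',ang(P(131,590,20),P(125,470,20)))
E
```

```text
t 0.10 tcp [ 222.6 -529.7  249.5] rot [-1.7991e+02 -1.0000e-02  2.2790e+01] w 85.6 F [ 0.2  0.4 -0.3] q [-75.2  18.    2.6  74.7   0.   82. ]
shift [ 1.941 -0.844  0.332] turn [-0.001 -0.001 -0.858]
block L 0.87 R 1.18 tongue L 1.08 R 3.95
pad [ 584.05252815 -299.20630592] tongue root [ 646.64378148 -292.16028189]
handle L -0.33 R 0.8
```

```bash
python3 -m jog '[[[0.12,-0.05,0,0,0,-0.06,1],[0.27,-0.11,0,0,0,-0.14,1],[0.42,-0.18,0,0,0,-0.22,1],[0.57,-0.25,0,0,0,-0.3,1],[0.72,-0.31,0,0,0,-0.38,1],[0.87,-0.38,0,0,0,-0.46,1],[1,-0.44,0,0,0,-0.54,1],[1,-0.44,0,0,0,-0.58,1]]]' 60; python3 go.py 442 -300 150 130
```

```text
t: 0.9
tcp_pos: [336.7, -408.9, 250.0]
ee_rot: [-180.0, -0.1, 75.4]
force: [-0.4, -0.5, -0.3]
width: 85.1
t 0.90 tcp [ 336.7 -408.9  250. ] rot [-1.7997e+02 -8.0000e-02  7.5400e+01] w 85.1 F [-0.4 -0.5 -0.3] q [-59.2  13.   -4.1  73.    0.   45.4]
shift [0.879 0.496 0.668] turn [ 0.    -0.001 -0.607]
```

```bash
python3 -m jog '[[[0.12,0.07,0.09,0,0,-0.08,1],[0.27,0.15,0.2,0,0,-0.16,1],[0.42,0.24,0.32,0,0,-0.24,1],[0.57,0.32,0.43,0,0,-0.32,1],[0.72,0.4,0.55,0,0,-0.4,1],[0.84,0.47,0.64,0,0,-0.48,1],[0.879,0.496,0.668,0,0,-0.56,1],[0.879,0.496,0.668,0,0,-0.607,1]]]' 60; python3 go.py 442 -300 150 180; python3 -c "
from h import *
snap('top','t1.png');snap('side','s1b.png')"
```

```text
t: 1.7
tcp_pos: [441.5, -301.3, 148.5]
ee_rot: [-180.0, -0.2, 130.0]
force: [-0.9, -0.4, 0.2]
width: 85.7
t 1.70 tcp [ 441.5 -301.3  148.5] rot [-179.99   -0.18  129.98] w 85.7 F [-0.9 -0.4  0.2] q [-42.9  16.7 -13.8  59.7   0.    7.1]
shift [ 0.004  0.008 -0.01 ] turn [ 0.001 -0.002 -0.556]
```

View pics/s1b.png

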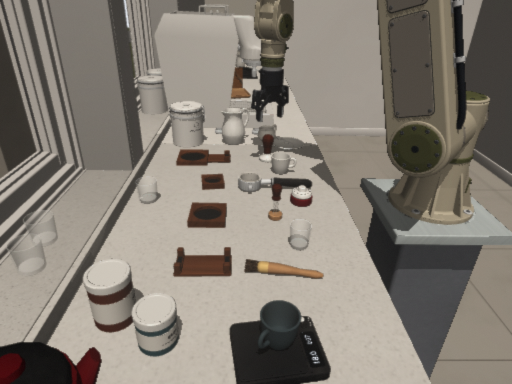

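View pics/t1.png

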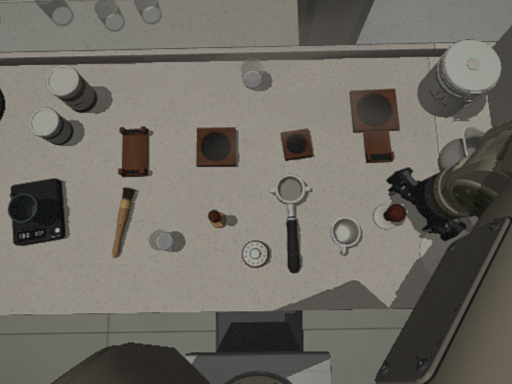

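```bash
python3 -m jog '[[[0.004,0.008,0.08,0,0,0,1],[0.004,0.008,0.18,0,0,0,1],[0.004,0.008,0.28,0,0,0,1],[0.004,0.008,0.38,0,0,0,1],[0.004,0.008,0.46,0,0,0,1],[0.004,0.008,0.51,0,0,0,1],[0.004,0.008,0.523,0,0,0,1],[0.004,0.008,0.523,0,0,0,1]]]' 60; python3 go.py 442 -300 70 130;python3 -m jog '[[[0,0,0,0,0,0,0.7],[0,0,0,0,0,0,0.4],[0,0,0,0,0,0,0.3],[0,0,0,0,0,0,0.2],[0,0,0,0,0,0,0.1],[0,0,0,0,0,0,0],[0,0,0,0,0,0,0],[0,0,0,0,0,0,0]]]' 60; python3 go.py 442 -300 135 180
```

```text
t: 2.6
tcp_pos: [442.0, -301.9, 71.5]
ee_rot: [-180.0, -0.0, 129.6]
force: [0.4, -0.2, 0.0]
width: 85.5
t 2.60 tcp [ 442.  -301.9   71.5] rot [-1.8000e+02 -1.0000e-02  1.2959e+02] w 85.5 F [ 0.4 -0.2  0. ] q [-42.9  20.6 -20.1  49.3  -0.    7.5]
shift [0.01  0.008 0.01 ] turn [-0.    -0.    -0.005]
t: 3.4
tcp_pos: [442.7, -302.1, 72.5]
ee_rot: [180.0, 0.1, 129.6]
force: [0.9, 2.0, 5.8]
width: 35.7
t 3.40 tcp [ 442.7 -302.1   72.5] rot [1.7996e+02 1.0000e-01 1.2964e+02] w 35.7 F [0.9 2.  5.8] q [-42.9  20.6 -20.1  49.3   0.    7.5]
shift [ 0.013  0.006 -0.417] turn [-0.     0.001 -0.56 ]
```

```bash
python3 -m jog '[[[0,0,0,0,0,0,0],[0,0,-0.03,0,0,0,0],[0,0,-0.06,0,0,0,0],[0,0,-0.1,0,0,0,0],[0,0,-0.15,0,0,0,0],[0,0,-0.2,0,0,0,0],[0,0,-0.2,0,0,0,0],[0,0,-0.2,0,0,0,0]]]' 80; python3 go.py 442 -300 135 180; python3 -c "
from h import *
c=snap('side','s2.png'); crop(c,215,70,120,100,5,'s2c.png')"
```

```text
t: 4.2
tcp_pos: [442.2, -302.1, 102.0]
ee_rot: [180.0, 0.1, 129.6]
force: [-0.2, 0.3, -3.6]
width: 35.2
t 4.20 tcp [ 442.2 -302.1  102. ] rot [1.8000e+02 5.0000e-02 1.2962e+02] w 35.2 F [-0.2  0.3 -3.6] q [-42.9  18.9 -17.8  53.2  -0.    7.5]
shift [ 0.011  0.008 -0.22 ] turn [-0.     0.001 -0.56 ]
```

View pics/s2c.png

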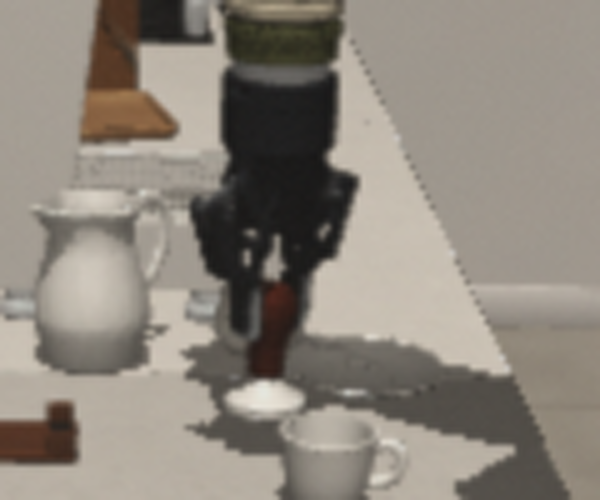

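```bash
python3 go.py 480 -220 165 180
```

```text
t 4.25 tcp [ 442.  -301.9  101.6] rot [-1.7999e+02  1.0000e-02  1.2962e+02] w 35.3 F [-0.7  0.6 -4.3] q [-42.9  18.9 -17.9  53.2  -0.    7.5]
shift [ 0.259  0.543 -0.422] turn [-0.    0.   -0.56]
```

```bash
python3 -m jog '[[[0,0,-0.08,0,0,0,0],[0,0,-0.2,0,0,-0.05,0],[0.03,0.06,-0.32,0,0,-0.12,0],[0.08,0.16,-0.41,0,0,-0.2,0],[0.14,0.29,-0.422,0,0,-0.3,0],[0.19,0.4,-0.422,0,0,-0.39,0],[0.23,0.5,-0.422,0,0,-0.48,0],[0.259,0.543,-0.422,0,0,-0.56,0]]]' 80; python3 go.py 615 88 165 180
```

```text
t: 5.05
tcp_pos: [480.5, -218.8, 165.6]
ee_rot: [180.0, 0.0, -179.6]
force: [0.3, -0.1, -3.3]
width: 35.2
t 5.05 tcp [ 480.5 -218.8  165.6] rot [ 1.8000e+02  3.0000e-02 -1.7959e+02] w 35.2 F [ 0.3 -0.1 -3.3] q [-33.2  15.1 -13.4  61.5   0.  -33.6]
shift [-0.911  2.039  0.005] turn [0.    0.    0.005]
```

```bash
python3 -m jog '[[[-0.03,0.08,0,0,0,0,0],[-0.1,0.24,0,0,0,0,0],[-0.17,0.4,0,0,0,0,0],[-0.24,0.56,0,0,0,0,0],[-0.31,0.72,0,0,0,0,0],[-0.37,0.86,0,0,0,0,0],[-0.42,0.96,0,0,0,0,0],[-0.44,1,0,0,0,0,0]]]' 80;python3 -m jog '[[[-0.03,0.08,0,0,0,0,0],[-0.1,0.24,0,0,0,0,0],[-0.17,0.4,0,0,0,0,0],[-0.24,0.56,0,0,0,0,0],[-0.31,0.72,0,0,0,0,0],[-0.37,0.86,0,0,0,0,0],[-0.43,0.96,0,0,0,0,0],[-0.46,1,0,0,0,0,0]]]' 80; python3 go.py 615 88 110 180;  python3 -c "
from h import *
c=snap('side','s3.png'); crop(c,165,100,160,130,5,'s3c.png')
c=snap('top','t3.png'); crop(c,165,80,160,130,5,'t3c.png')"
```

```text
t: 5.85
tcp_pos: [546.4, -68.3, 165.2]
ee_rot: [180.0, 0.0, 180.0]
force: [0.7, -0.0, -4.1]
width: 35.3
t: 6.65
tcp_pos: [615.4, 81.3, 164.8]
ee_rot: [180.0, 0.0, -180.0]
force: [0.3, -0.5, -3.6]
width: 35.4
t 6.65 tcp [615.4  81.3 164.8] rot [ 179.99    0.   -179.98] w 35.4 F [ 0.3 -0.5 -3.6] q [ 0.1 25.   0.9 65.9  0.   0.1]
shift [0.002 0.045 0.365] turn [0. 0. 0.]
```

View pics/s3c.png

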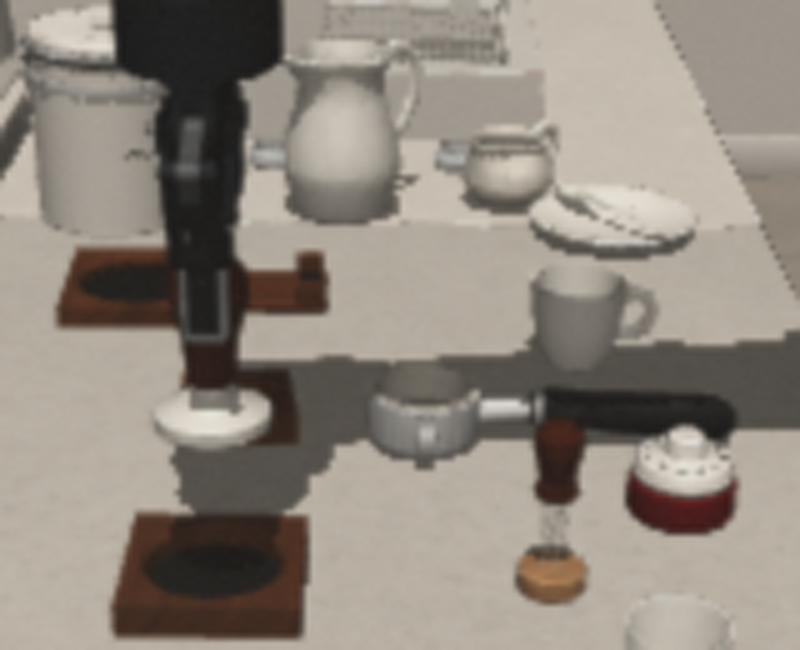

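```bash
python3 - <<'E'
from h import *
c=manip.camera('side')
for (x,y) in [(212,412)]:
    o,d=ray(c,(x+.5)/5-.5+165,(y+.5)/5-.5+100)
    for Y in (78,81,85): print(Y,(o+d*(Y-o[1])/d[1]).round(1))
E
python3 go.py 615 88 82 180
```

```text
78 [615.7  78.   96.6]
81 [615.4  81.   98.1]
85 [614.9  85.  100.1]
t 6.80 tcp [614.7  79.8 164.7] rot [-1.7997e+02 -4.0000e-02  1.7999e+02] w 35.0 F [-0.  -0.3 -3.1] q [-0.  24.9  0.8 65.9 -0.   0. ]
shift [-0.002  0.055  0.551] turn [-0. -0. -0.]
```

View pics/t3c.png

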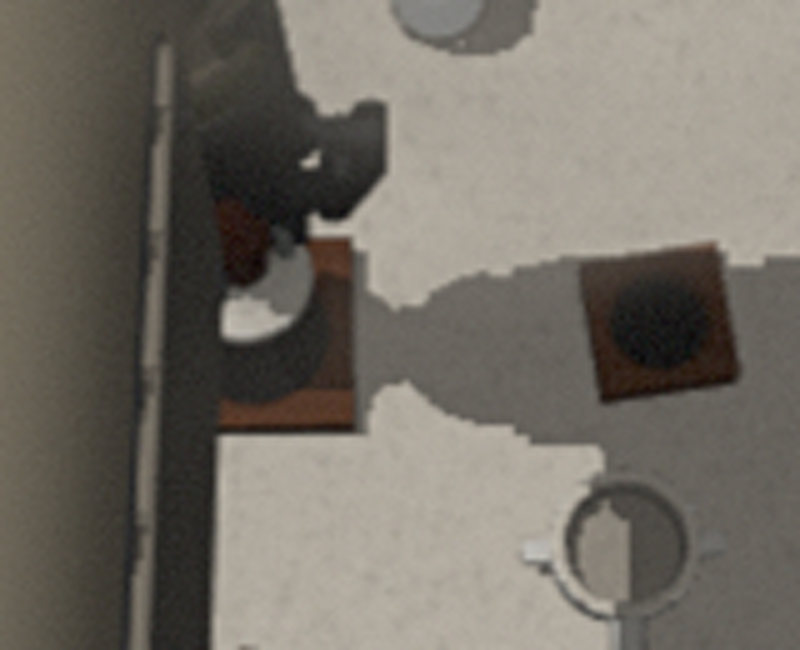

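```bash
python3 -m jog '[[[0,0.02,0.06,0,0,0,0],[0,0.04,0.14,0,0,0,0],[0,0.055,0.22,0,0,0,0],[0,0.055,0.3,0,0,0,0],[0,0.055,0.37,0,0,0,0],[0,0.055,0.41,0,0,0,0],[0,0.055,0.43,0,0,0,0],[0,0.055,0.43,0,0,0,0]]]' 80; python3 go.py 615 88 80 180; python3 -c "
from h import *
c=snap('side','s4.png'); crop(c,165,130,120,100,6,'s4c.png')"
```

```text
t: 7.6
tcp_pos: [614.7, 88.2, 100.0]
ee_rot: [-180.0, -0.0, -180.0]
force: [-0.0, -0.1, -4.1]
width: 35.1
t 7.60 tcp [614.7  88.2 100. ] rot [-1.7999e+02 -3.0000e-02 -1.7999e+02] w 35.1 F [-0.  -0.1 -4.1] q [ 0.8 27.6 -4.6 57.8 -0.   0.8]
shift [-0.002 -0.001  0.133] turn [-0. -0.  0.]
```

View pics/s4c.png

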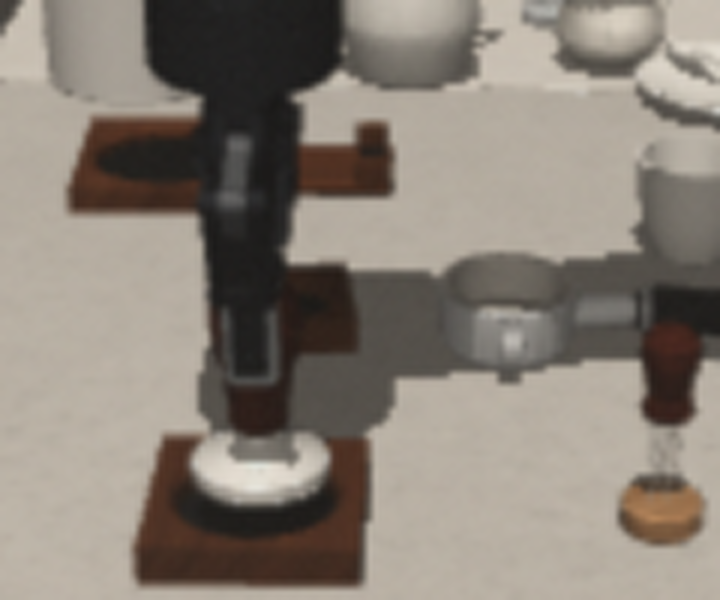

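Foot (side crop ~(260,470)) is centred over the recess. Lowering to contact.

```bash
python3 -m jog '[[[0,0,0.03,0,0,0,0],[0,0,0.06,0,0,0,0],[0,0,0.08,0,0,0,0],[0,0,0.1,0,0,0,0],[0,0,0.11,0,0,0,0],[0,0,0.12,0,0,0,0],[0,0,0.13,0,0,0,0],[0,0,0.13,0,0,0,0]]]' 80; python3 go.py 615 88 79 180
```

```text
t: 8.45
tcp_pos: [614.8, 88.3, 80.7]
ee_rot: [-180.0, -0.0, -180.0]
force: [0.2, 0.7, -3.5]
width: 35.3
t 8.45 tcp [614.8  88.3  80.7] rot [-1.7999e+02 -1.0000e-02 -1.7998e+02] w 35.3 F [ 0.2  0.7 -3.5] q [ 0.8 28.5 -6.1 55.4 -0.   0.8]
shift [-0.001 -0.002  0.012] turn [-0. -0.  0.]
```

```bash
python3 -m jog '[[[0,0,0.005,0,0,0,0],[0,0,0.01,0,0,0,0],[0,0,0.013,0,0,0,0],[0,0,0.016,0,0,0,0],[0,0,0.02,0,0,0,0],[0,0,0.02,0,0,0,0],[0,0,0.02,0,0,0,0],[0,0,0.02,0,0,0,0]]]' 80; python3 go.py 615 88 79 180
```

```text
t: 9.25
tcp_pos: [615.2, 88.4, 78.6]
ee_rot: [180.0, 0.1, -180.0]
force: [-1.1, 0.4, 5.2]
width: 35.5
t 9.25 tcp [615.2  88.4  78.6] rot [ 1.8000e+02  6.0000e-02 -1.7997e+02] w 35.5 F [-1.1  0.4  5.2] q [ 0.8 28.6 -6.3 55.1  0.   0.8]
shift [ 0.001 -0.003 -0.002] turn [0.    0.001 0.   ]
```

Contact (+9 N change). Release and retreat.

```bash
python3 -m jog '[[[0,0,0,0,0,0,0.3],[0,0,0,0,0,0,0.5],[0,0,0,0,0,0,0.8],[0,0,0,0,0,0,1],[0,0,0,0,0,0,1],[0,0,0,0,0,0,1],[0,0,-0.05,0,0,0,1],[0,0,-0.12,0,0,0,1]]]' 60;python3 -m jog '[[[0,0,-0.1,0,0,0,1],[0,0,-0.25,0,0,0,1],[0,0,-0.4,0,0,0,1],[0.1,0,-0.5,0,0,0,1],[0.25,0,-0.5,0,0,0,1],[0.4,0,-0.5,0,0,0,1],[0.55,0,-0.5,0,0,0,1],[0.65,0,-0.5,0,0,0,1]]]' 60; python3 go.py 440 83 150 180; python3 -c "
from h import *
c=snap('side','s5.png'); crop(c,165,130,160,120,5,'s5c.png')"
```

```text
t: 10.05
tcp_pos: [614.4, 88.2, 96.0]
ee_rot: [-180.0, -0.1, -180.0]
force: [0.1, -0.7, 0.3]
width: 85.5
t: 10.85
tcp_pos: [516.1, 88.3, 172.2]
ee_rot: [-180.0, 0.0, -180.0]
force: [-0.1, 0.1, -0.4]
width: 85.5
t 10.85 tcp [516.1  88.3 172.2] rot [-1.8000e+02  5.0000e-02 -1.7997e+02] w 85.5 F [-0.1  0.1 -0.4] q [  0.9  14.4 -13.4  62.2  -0.    0.9]
shift [ 0.508 -0.035  0.147] turn [-0.     0.001  0.   ]
```

View pics/s5c.png

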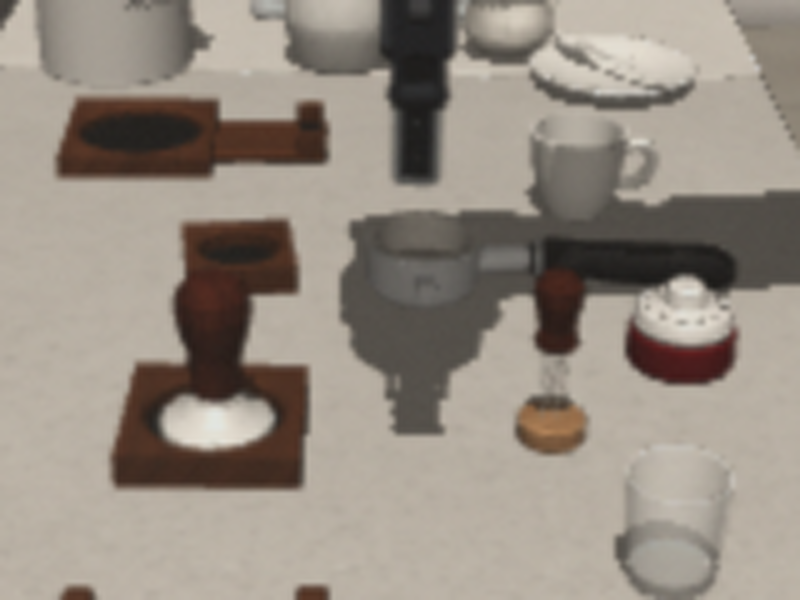

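```bash
python3 -m jog '[[[0.06,0,0.02,0,0,0,1],[0.16,-0.01,0.05,0,0,0,1],[0.27,-0.02,0.1,0,0,0,1],[0.38,-0.03,0.14,0,0,0,1],[0.46,-0.035,0.147,0,0,0,1],[0.5,-0.035,0.147,0,0,0,1],[0.508,-0.035,0.147,0,0,0,1],[0.508,-0.035,0.147,0,0,0,1]]]' 40;python3 -m jog '[[[0,0,0.06,0,0,0,1],[0,0,0.15,0,0,0,1],[0,0,0.25,0,0,0,1],[0,0,0.35,0,0,0,1],[0,0,0.43,0,0,0,1],[0,0,0.48,0,0,0,1],[0,0,0.5,0,0,0,1],[0,0,0.5,0,0,0,1]]]' 40; python3 go.py 440 83 75 180; python3 -c "
from h import *
c=snap('side','s6.png'); crop(c,200,100,160,120,5,'s6c.png')"
```

```text
t: 11.7
tcp_pos: [442.1, 83.0, 149.5]
ee_rot: [-180.0, 0.1, -180.0]
force: [1.3, 0.3, 0.2]
width: 85.5
t: 12.5
tcp_pos: [441.2, 82.9, 73.5]
ee_rot: [-180.0, -0.0, -180.0]
force: [0.0, 0.2, 0.5]
width: 85.7
t 12.50 tcp [441.2  82.9  73.5] rot [-1.7999e+02 -4.0000e-02 -1.7998e+02] w 85.7 F [0.  0.2 0.5] q [  0.4  12.1 -31.9  46.   -0.    0.4]
shift [ 0.008  0.    -0.01 ] turn [-0. -0.  0.]
```

View pics/s6c.png

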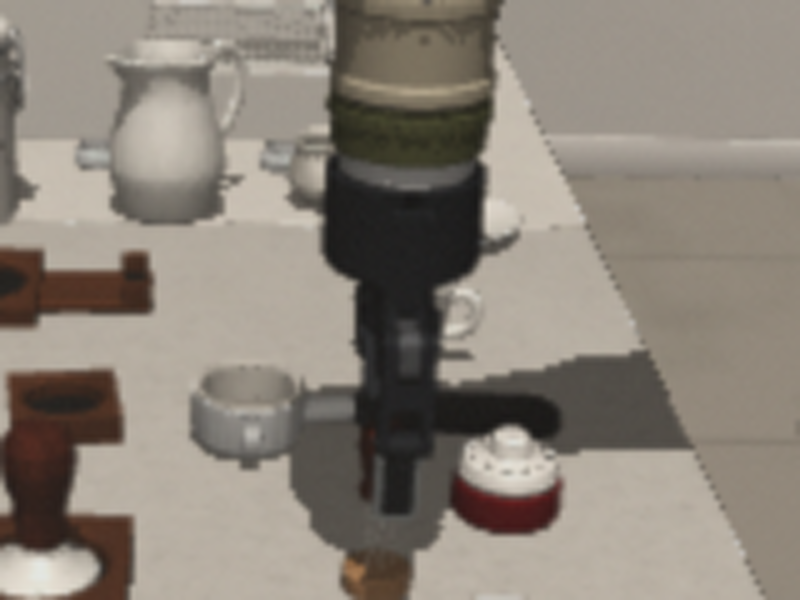

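```bash
python3 -m jog '[[[0.008,0,-0.005,0,0,0,0.7],[0.008,0,-0.01,0,0,0,0.4],[0.008,0,-0.01,0,0,0,0.3],[0.008,0,-0.01,0,0,0,0.2],[0.008,0,-0.01,0,0,0,0.1],[0.008,0,-0.01,0,0,0,0],[0.008,0,-0.01,0,0,0,0],[0.008,0,-0.01,0,0,0,0]]]' 40; python3 go.py; python3 -m jog '[[[0,0,0,0,0,0,0],[0,0,-0.03,0,0,0,0],[0,0,-0.08,0,0,0,0],[0,0,-0.16,0,0,0,0],[0,0,-0.26,0,0,0,0],[0,0,-0.36,0,0,0,0],[0,0,-0.43,0,0,0,0],[0,0,-0.47,0,0,0,0]]]' 40; python3 go.py 530 -40 145 180;  python3 -c "
from h import *
c=snap('side','s7.png'); crop(c,200,100,160,120,5,'s7c.png')"
```

```text
t: 13.35
tcp_pos: [440.5, 83.0, 75.9]
ee_rot: [-180.0, 0.1, -180.0]
force: [-0.6, 0.7, 5.7]
width: 26.8
t 13.35 tcp [440.5  83.   75.9] rot [-1.8000e+02  7.0000e-02 -1.7997e+02] w 26.8 F [-0.6  0.7  5.7] q [  0.4  11.8 -31.9  46.2  -0.    0.4]
t: 14.15
tcp_pos: [440.4, 83.0, 146.9]
ee_rot: [-180.0, 0.1, -180.0]
force: [-0.1, -0.3, -0.3]
width: 26.9
t 14.15 tcp [440.4  83.  146.9] rot [-1.7999e+02  7.0000e-02 -1.7998e+02] w 26.9 F [-0.1 -0.3 -0.3] q [  0.4   7.5 -25.8  56.6  -0.    0.4]
shift [-0.597 -0.82   0.014] turn [-0.     0.001  0.   ]
```

View pics/s7c.png

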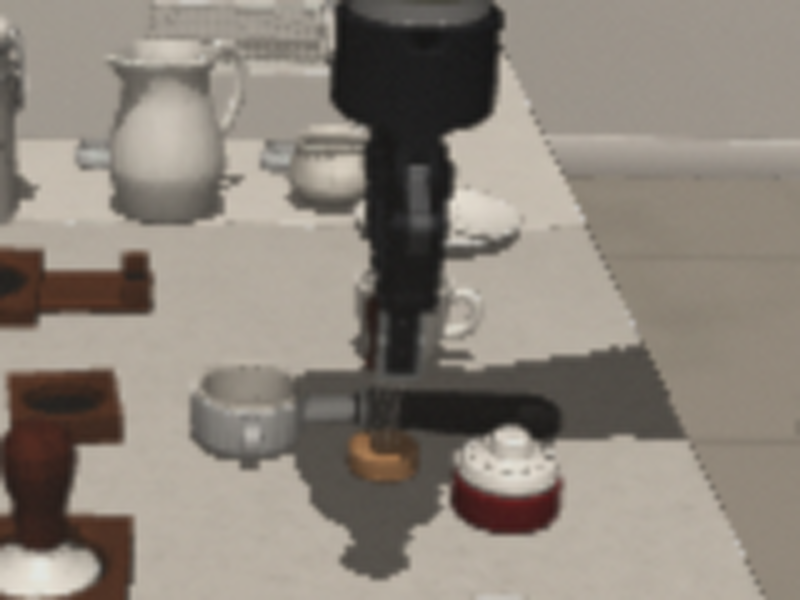

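```bash
python3 - <<'E'
from h import *
c=manip.camera('side')
def f(n,x,y,ys):
    o,d=ray(c,(x+.5)/5-.5+200,(y+.5)/5-.5+100)
    for Y in ys: print(n,Y,(o+d*(Y-o[1])/d[1]).round(1))
f('foot',383,458,(80,83,86)); f('fing',402,345,(95,105)); f('fingtip',403,370,(95,105))
f('orig foot(s5)',0,0,(83,))
import pickle
s=pickle.load(open('side0.pkl','rb'))
o,d=ray(s,*SD(519,398)); print((o+d*(83-o[1])/d[1]).round(1))
E
```

```text
foot 80 [442.5  80.   74.1]
foot 83 [442.8  83.   75.8]
foot 86 [443.1  86.   77.4]
fing 95 [438.3  95.  143.6]
fing 105 [439.4 105.  148.1]
fingtip 95 [437.   95.  130.4]
fingtip 105 [438.2 105.  135.1]
orig foot(s5) 83 [624.   83.  301.9]
[442.2  83.    7.7]
```

```bash
python3 -m jog '[[[-0.04,-0.04,0,0,0,0,0],[-0.12,-0.12,0,0,0,0,0],[-0.22,-0.22,0,0,0,0,0],[-0.32,-0.33,0,0,0,0,0],[-0.42,-0.44,0,0,0,0,0],[-0.51,-0.54,0,0,0,0,0],[-0.57,-0.6,0,0,0,0,0],[-0.58,-0.62,0,0,0,0,0]]]' 40;python3 -m jog '[[[-0.04,-0.04,0,0,0,0,0],[-0.12,-0.12,0,0,0,0,0],[-0.22,-0.22,0,0,0,0,0],[-0.32,-0.33,0,0,0,0,0],[-0.42,-0.44,0,0,0,0,0],[-0.51,-0.54,0,0,0,0,0],[-0.57,-0.6,0,0,0,0,0],[-0.59,-0.62,0,0,0,0,0]]]' 40; python3 go.py 616 -102 105 180;  python3 -c "
from h import *
c=snap('side','s8.png'); crop(c,165,100,160,120,5,'s8c.png')
c=snap('top','t8.png'); crop(c,230,80,160,120,5,'t8c.png')"
```

```text
t: 15.05
tcp_pos: [528.2, -11.6, 145.2]
ee_rot: [-180.0, -0.0, 179.9]
force: [0.0, -0.5, -0.6]
width: 26.9
t: 15.85
tcp_pos: [616.1, -103.5, 145.7]
ee_rot: [-180.0, -0.0, -180.0]
force: [0.4, 0.3, -1.0]
width: 26.7
t 15.85 tcp [ 616.1 -103.5  145.7] rot [-180.   -0. -180.] w 26.7 F [ 0.4  0.3 -1. ] q [-16.9  26.1  -0.2  63.7  -0.  -16.9]
shift [0.001 0.01  0.271] turn [-0. -0.  0.]
```

View pics/s8c.png

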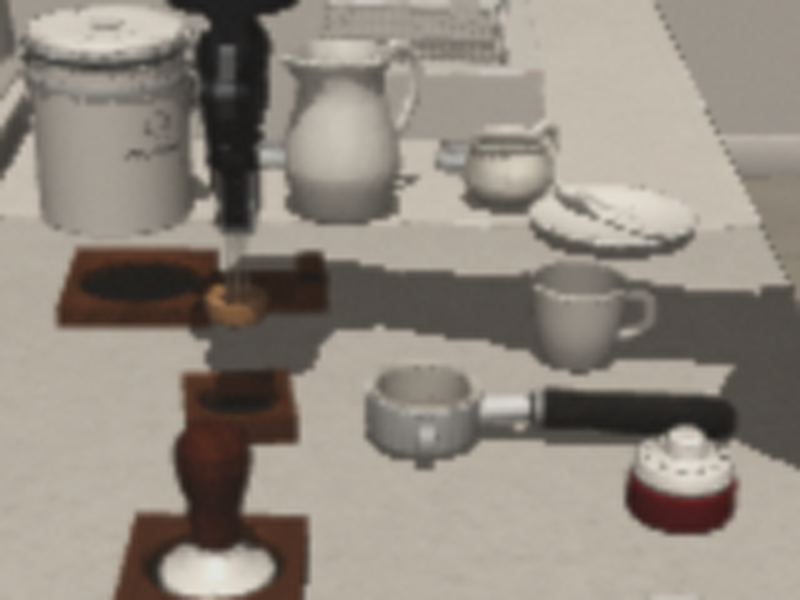

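View pics/t8c.png

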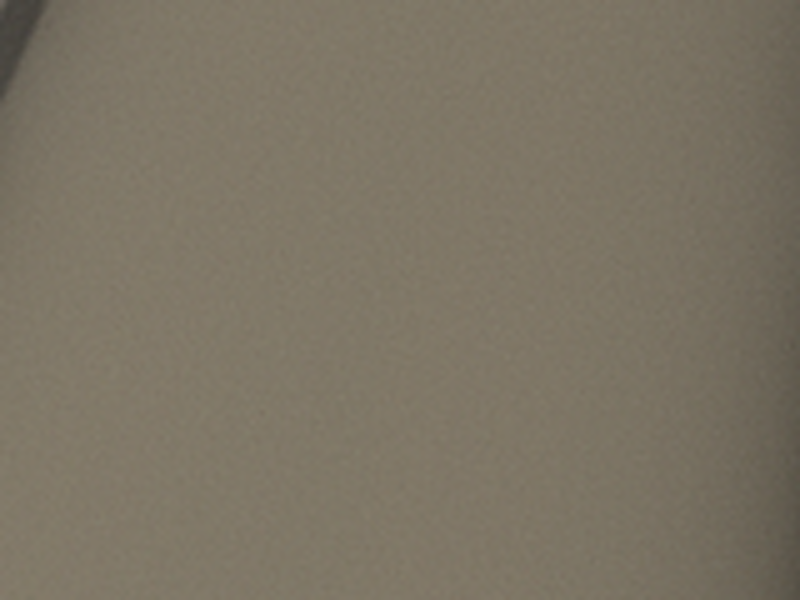

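```bash
python3 -m jog '[[[0,0.01,0.04,0,0,0,0],[0,0.01,0.1,0,0,0,0],[0,0.01,0.17,0,0,0,0],[0,0.01,0.24,0,0,0,0],[0,0.01,0.3,0,0,0,0],[0,0.01,0.33,0,0,0,0],[0,0.01,0.35,0,0,0,0],[0,0.01,0.36,0,0,0,0]]]' 40;python3 go.py 616 -102 82 180; python3 -c "
from h import *
c=snap('side','s9.png'); crop(c,165,130,100,80,7,'s9c.png')"
```

```text
t: 16.75
tcp_pos: [615.5, -101.5, 91.6]
ee_rot: [-180.0, -0.0, -180.0]
force: [0.2, -0.1, -0.1]
width: 26.4
t 16.75 tcp [ 615.5 -101.5   91.6] rot [-1.8000e+02 -1.0000e-02 -1.7998e+02] w 26.4 F [ 0.2 -0.1 -0.1] q [-16.7  28.2  -4.8  57.   -0.  -16.7]
shift [-0.003 -0.003  0.064] turn [-0. -0.  0.]
```

View pics/s9c.png

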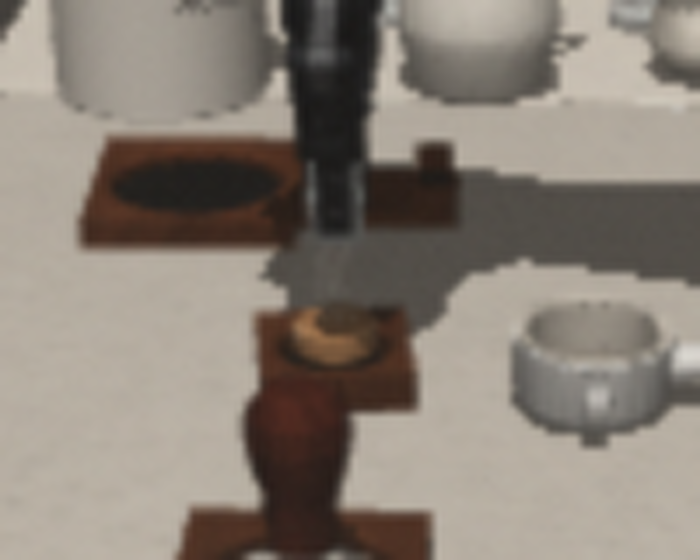

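Foot at (335,338) centred over the recess (335,348). Lower to contact.

```bash
python3 -m jog '[[[0,0,0.01,0,0,0,0],[0,0,0.02,0,0,0,0],[0,0,0.03,0,0,0,0],[0,0,0.04,0,0,0,0],[0,0,0.05,0,0,0,0],[0,0,0.055,0,0,0,0],[0,0,0.06,0,0,0,0],[0,0,0.06,0,0,0,0]]]' 40;python3 go.py 616 -102 82 180
```

```text
t: 17.6
tcp_pos: [615.4, -101.5, 82.8]
ee_rot: [-180.0, -0.0, -180.0]
force: [0.1, -0.2, 0.3]
width: 27.0
t 17.60 tcp [ 615.4 -101.5   82.8] rot [-1.8000e+02 -1.0000e-02 -1.7998e+02] w 27.0 F [ 0.1 -0.2  0.3] q [-16.7  28.6  -5.5  55.9  -0.  -16.7]
shift [-0.004 -0.004  0.005] turn [-0. -0.  0.]
```

```bash
python3 -m jog '[[[0,0,0.005,0,0,0,0],[0,0,0.01,0,0,0,0],[0,0,0.013,0,0,0,0],[0,0,0.016,0,0,0,0],[0,0,0.02,0,0,0,0],[0,0,0.02,0,0,0,0],[0,0,0.02,0,0,0,0],[0,0,0.02,0,0,0,0]]]' 40;python3 go.py 616 -102 82 180
```

```text
t: 18.4
tcp_pos: [616.3, -101.5, 81.9]
ee_rot: [-180.0, 0.1, -180.0]
force: [-2.7, 1.9, 10.9]
width: 26.7
t 18.40 tcp [ 616.3 -101.5   81.9] rot [-1.7997e+02  1.5000e-01 -1.7997e+02] w 26.7 F [-2.7  1.9 10.9] q [-16.7  28.7  -5.6  55.6   0.  -16.7]
shift [ 0.002 -0.004 -0.   ] turn [-0.     0.002  0.   ]
```

```bash
python3 -m jog '[[[0,0,-0.008,0,0,0,0.3],[0,0,-0.008,0,0,0,0.5],[0,0,-0.008,0,0,0,0.8],[0,0,-0.008,0,0,0,1],[0,0,-0.008,0,0,0,1],[0,0,-0.008,0,0,0,1],[0,0,-0.06,0,0,0,1],[0,0,-0.14,0,0,0,1]]]' 60;python3 -m jog '[[[0,0,-0.1,0,0,0,1],[0,0,-0.25,0,0,0,1],[0,0,-0.4,0,0,0,1],[0.1,0,-0.5,0,0,0,1],[0.25,0,-0.5,0,0,0,1],[0.4,0,-0.5,0,0,0,1],[0.55,0.02,-0.5,0,0,0,1],[0.7,0.04,-0.5,0,0,0,1]]]' 60; python3 go.py 432 -83.5 120 181; python3 -c "
from h import *
c=snap('side','s10.png'); crop(c,165,130,160,120,5,'s10c.png')"
```

```text
t: 19.2
tcp_pos: [614.9, -101.3, 100.8]
ee_rot: [180.0, -0.1, -180.0]
force: [-0.6, 0.6, 0.4]
width: 85.3
t: 20.0
tcp_pos: [510.1, -95.6, 177.3]
ee_rot: [-180.0, 0.1, -180.0]
force: [-0.6, -0.2, 0.6]
width: 85.7
t 20.00 tcp [510.1 -95.6 177.3] rot [-1.7996e+02  1.0000e-01 -1.7998e+02] w 85.7 F [-0.6 -0.2  0.6] q [-19.5  13.7 -13.6  62.6  -0.  -19.5]
shift [0.521 0.081 0.381] turn [-0.     0.001 -0.011]
```

View pics/s10c.png

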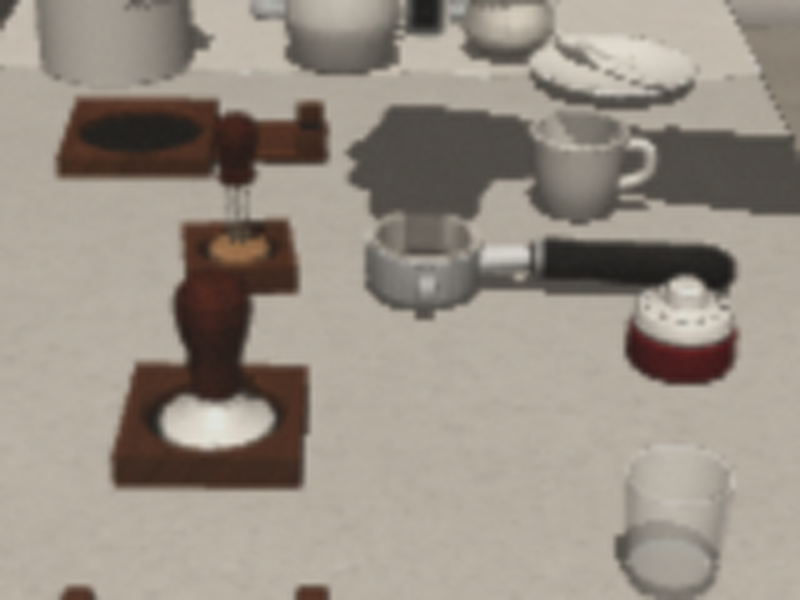

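```bash
python3 - <<'E'
from h import *
import pickle
t=pickle.load(open('top0.pkl','rb')); im=t['image']; V=im.max(2).astype(int)
m=np.zeros(V.shape,np.uint8); m[215:278,280:303]=(V[215:278,280:303]<60)
n,l,st,ce=cv2.connectedComponentsWithStats(m); k=1+st[1:,4].argmax(); print(st[k],ce[k])
P=[]
for v in range(st[k][1]+3,st[k][1]+st[k][3]-4):
    u=np.where(l[v]==k)[0].mean(); P.append(onplane(t,u,v,22))
P=np.array(P); a=np.polyfit(P[:,0],P[:,1],1); print('yaw',np.degrees(np.arctan(a[0])),'y at 432',np.polyval(a,432),'at 506',np.polyval(a,506),P[:,0].min(),P[:,0].max())
# bowl: bright ring
# stand: row-wise left/right edges of dark/brown
H,S,_=[x.astype(int) for x in cv2.split(cv2.cvtColor(im,cv2.COLOR_RGB2HSV))]
b=((S>90)&((H<20)|(H>165)))|(V<62)
for z,r in ((14,range(95,126)),(8,range(136,152))):
    L=[];R=[]
    for v in r:
        u=np.where(b[v,340:405])[0]+340
        L.append(onplane(t,u.min()-.5,v,z));R.append(onplane(t,u.max()+.5,v,z))
    L=np.array(L);R=np.array(R);M=(L+R)/2
    for n,A in (('L',L),('R',R),('M',M)):
        a=np.polyfit(A[:,0],A[:,1],1); print(z,n,np.degrees(np.arctan(a[0])).round(2),np.polyval(a,[700,626,590]).round(1))
E
```

```text
[287 220  14  53 561] [292.79500891 246.56327986]
yaw 1.3379160103771117 y at 432 -83.60503777609456 at 506 -81.87674671292912 330.18927806418463 429.65939636856893
14 L 6.3 [-255.9 -264.1 -268. ]
14 R -0.93 [-344.  -342.8 -342.2]
14 M 2.69 [-299.9 -303.4 -305.1]
8 L 0.55 [-262.9 -263.6 -263.9]
8 R 3.69 [-318.  -322.8 -325.1]
8 M 2.12 [-290.4 -293.2 -294.5]
```

```bash
python3 -m jog '[[[0.06,0.01,0.02,0,0,0,1],[0.16,0.02,0.07,0,0,0,1],[0.27,0.04,0.15,0,0,0,1],[0.38,0.06,0.24,0,0,-0.005,1],[0.46,0.081,0.32,0,0,-0.01,1],[0.51,0.081,0.37,0,0,-0.014,1],[0.521,0.081,0.381,0,0,-0.014,1],[0.521,0.081,0.381,0,0,-0.014,1]]]' 60; python3 go.py 432 -83.5 70 181.3
```

```text
t: 20.85
tcp_pos: [433.0, -83.7, 119.1]
ee_rot: [-180.0, 0.0, -178.7]
force: [0.2, 0.1, 0.4]
width: 85.5
t 20.85 tcp [433.  -83.7 119.1] rot [-1.7998e+02  5.0000e-02 -1.7873e+02] w 85.5 F [0.2 0.1 0.4] q [-21.4   8.3 -29.3  52.4  -0.  -22.7]
shift [0.007 0.002 0.327] turn [-0.     0.001 -0.   ]
```

```bash
python3 -m jog '[[[0.007,0.002,0.06,0,0,0,1],[0.007,0.002,0.15,0,0,0,1],[0.007,0.002,0.26,0,0,0,1],[0.007,0.002,0.37,0,0,0,1],[0.007,0.002,0.47,0,0,0,1],[0.007,0.002,0.55,0,0,0,1],[0.007,0.002,0.59,0,0,0,1],[0.007,0.002,0.61,0,0,0,1]]]' 60; python3 go.py 432 -83.5 26 181.3;  python3 -c "
from h import *
c=snap('side','s11.png'); crop(c,200,130,160,120,5,'s11c.png')"
```

```text
t: 21.65
tcp_pos: [431.5, -83.2, 26.7]
ee_rot: [180.0, -0.0, -178.7]
force: [-0.3, -0.5, -0.1]
width: 85.4
t 21.65 tcp [431.5 -83.2  26.7] rot [ 1.7999e+02 -2.0000e-02 -1.7872e+02] w 85.4 F [-0.3 -0.5 -0.1] q [-21.4  14.9 -36.5  38.5  -0.  -22.7]
shift [-0.003 -0.002  0.005] turn [ 0. -0. -0.]
```

View pics/s11c.png

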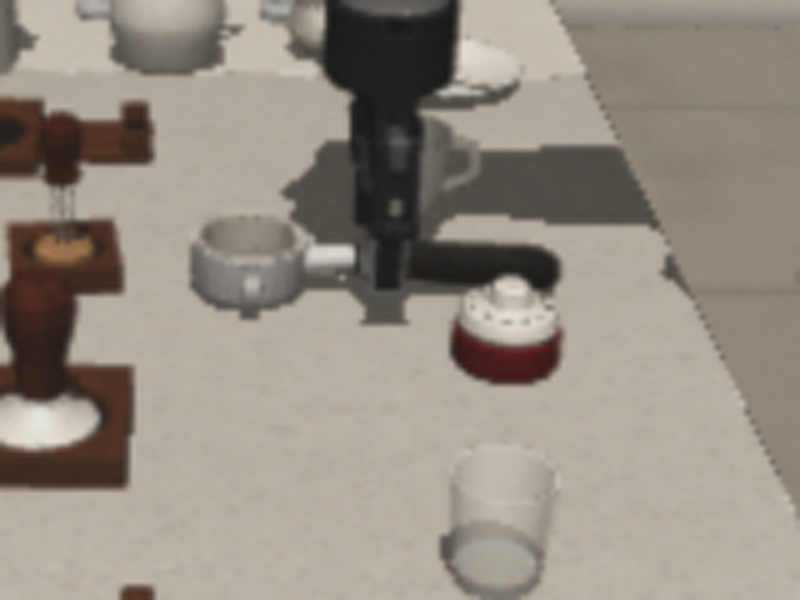

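```bash
python3 -m jog '[[[0,0,0,0,0,0,0.7],[0,0,0,0,0,0,0.4],[0,0,0,0,0,0,0.3],[0,0,0,0,0,0,0.2],[0,0,0,0,0,0,0.1],[0,0,0,0,0,0,0],[0,0,0,0,0,0,0],[0,0,0,0,0,0,0]]]' 100; python3 go.py; python3 -m jog '[[[0,0,0,0,0,0,0],[0,0,-0.03,0,0,0,0],[0,0,-0.08,0,0,0,0],[0,0,-0.16,0,0,0,0],[0,0,-0.26,0,0,0,0],[0,0,-0.36,0,0,0,0],[0,0,-0.43,0,0,0,0],[0,0,-0.46,0,0,0,0]]]' 100; python3 go.py 626.5 -295.5 120 182.7;  python3 -c "
from h import *
c=snap('side','s12.png'); crop(c,200,100,160,120,5,'s12c.png')"
```

```text
t: 22.5
tcp_pos: [431.6, -83.1, 28.0]
ee_rot: [-180.0, 0.1, -178.7]
force: [-1.8, 1.3, 6.3]
width: 21.7
t 22.50 tcp [431.6 -83.1  28. ] rot [-1.7999e+02  5.0000e-02 -1.7871e+02] w 21.7 F [-1.8  1.3  6.3] q [-21.4  14.8 -36.5  38.6   0.  -22.7]
t: 23.3
tcp_pos: [431.7, -83.3, 97.2]
ee_rot: [-180.0, 0.1, -178.7]
force: [0.7, 0.2, -5.6]
width: 21.4
t 23.30 tcp [431.7 -83.3  97.2] rot [-1.7997e+02  6.0000e-02 -1.7872e+02] w 21.4 F [ 0.7  0.2 -5.6] q [-21.4   9.5 -31.3  49.1  -0.  -22.7]
shift [-1.267 -1.444 -0.15 ] turn [-0.     0.001 -0.016]
```

View pics/s12c.png

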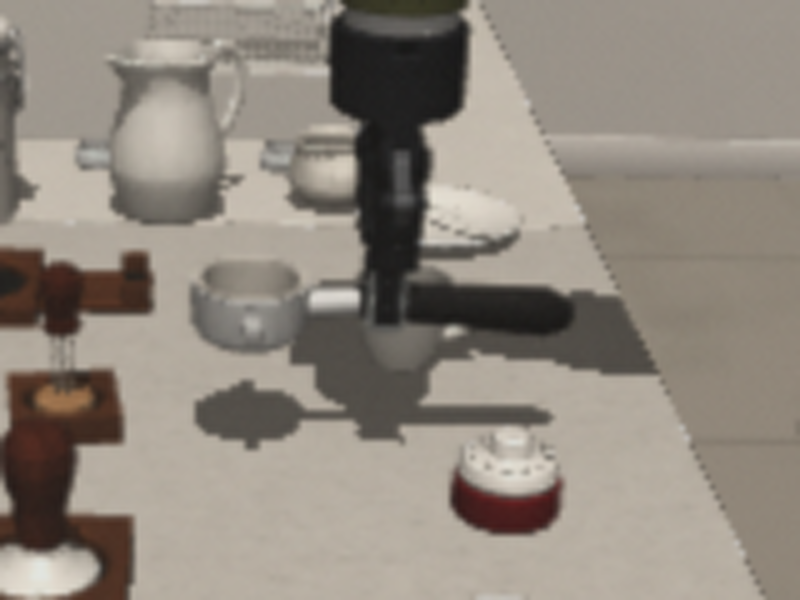

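```bash
python3 -m jog '[[[0,-0.03,-0.04,0,0,0,0],[-0.01,-0.1,-0.1,0,0,0,0],[-0.03,-0.22,-0.17,0,0,0,0],[-0.05,-0.36,-0.22,0,0,0,0],[-0.08,-0.5,-0.22,0,0,0,0],[-0.1,-0.63,-0.22,0,0,0,0],[-0.12,-0.72,-0.22,0,0,0,0],[-0.13,-0.75,-0.22,0,0,0,0]]]' 100;python3 -m jog '[[[-0.03,-0.04,0,0,0,0,0],[-0.1,-0.1,0,0,0,-0.003,0],[-0.2,-0.2,0,0,0,-0.006,0],[-0.32,-0.32,0,0,0,-0.01,0],[-0.44,-0.44,0,0,0,-0.012,0],[-0.54,-0.55,0,0,0,-0.016,0],[-0.6,-0.63,0,0,0,-0.016,0],[-0.62,-0.66,0,0,0,-0.016,0]]]' 100; python3 go.py 626.5 -295.5 90 182.7
```

```text
t: 24.15
tcp_pos: [453.7, -197.0, 129.2]
ee_rot: [-180.0, 0.0, -178.8]
force: [0.5, 0.1, -5.6]
width: 21.1
t: 24.95
tcp_pos: [549.6, -292.6, 128.7]
ee_rot: [-180.0, 0.0, -177.3]
force: [-0.4, 0.5, -5.7]
width: 21.2
t 24.95 tcp [ 549.6 -292.6  128.7] rot [-180.      0.   -177.26] w 21.2 F [-0.4  0.5 -5.7] q [-35.4  26.5  -2.1  61.4   0.  -38.2]
shift [-0.511 -0.044  0.258] turn [-0.  0.  0.]
```

```bash
python3 -m jog '[[[-0.03,0,0,0,0,0,0],[-0.1,-0.01,0.04,0,0,0,0],[-0.2,-0.02,0.09,0,0,0,0],[-0.31,-0.03,0.15,0,0,0,0],[-0.4,-0.044,0.2,0,0,0,0],[-0.47,-0.044,0.24,0,0,0,0],[-0.5,-0.044,0.258,0,0,0,0],[-0.511,-0.044,0.258,0,0,0,0]]]' 100; python3 go.py 626.5 -295.5 32 182.7;  python3 -c "
from h import *
import pickle
c=snap('side','s13.png'); crop(c,165,90,120,90,6.6,'s13c.png');pickle.dump(c,open('s13.pkl','wb'))
c=snap('top','t13.png'); crop(c,320,70,120,90,6.6,'t13c.png');pickle.dump(c,open('t13.pkl','wb'))"
```

```text
t: 25.75
tcp_pos: [625.4, -294.2, 89.7]
ee_rot: [180.0, -0.1, -177.2]
force: [-0.3, 0.4, -5.4]
width: 21.8
t 25.75 tcp [ 625.4 -294.2   89.7] rot [ 1.7995e+02 -8.0000e-02 -1.7723e+02] w 21.8 F [-0.3  0.4 -5.4] q [-31.8  35.4   7.1  61.9  -0.  -34.6]
shift [-0.008 -0.01   0.385] turn [ 0.001 -0.001  0.001]
```

View pics/s13c.png

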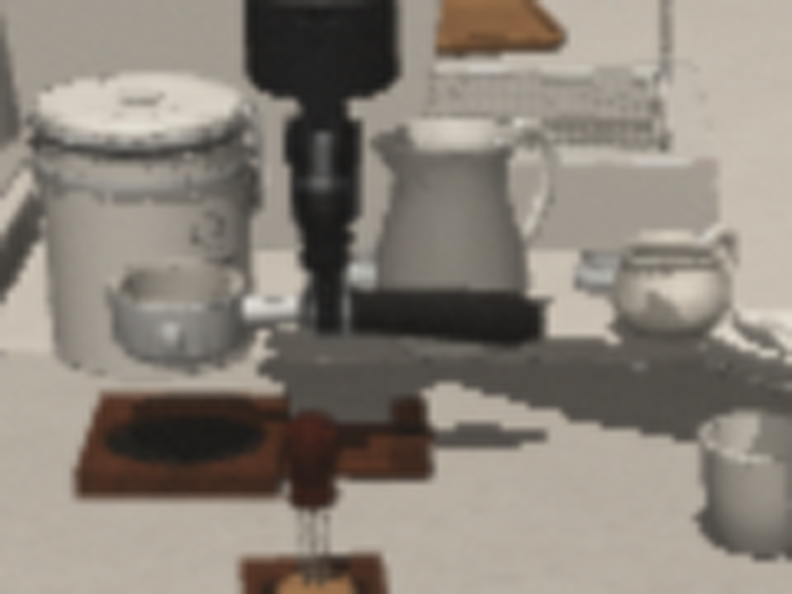

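View pics/t13c.png

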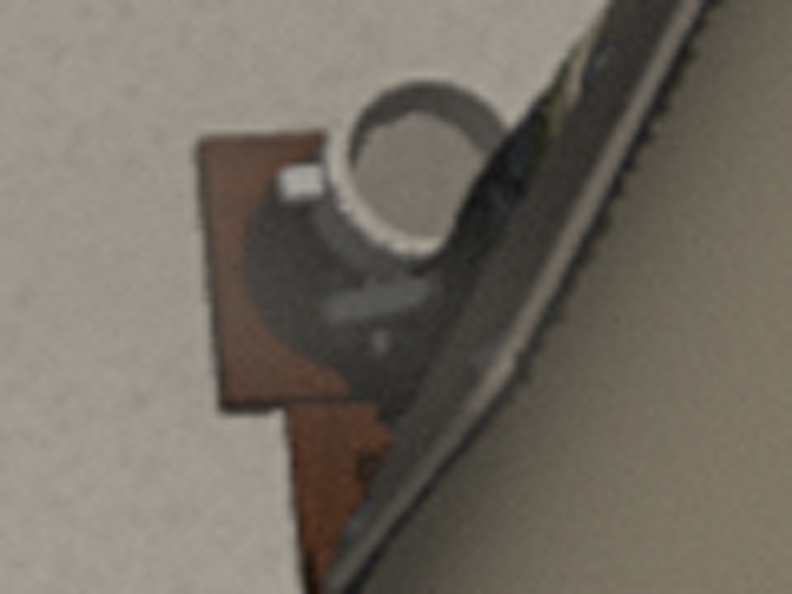

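```bash
python3 - <<'E'
from h import *
import pickle
t=pickle.load(open('t13.pkl','rb'));s=pickle.load(open('s13.pkl','rb'))
g=lambda x,y,ox,oy:((x+.5)/6.6-.5+ox,(y+.5)/6.6-.5+oy)
p=g(420,166,320,70); q=g(181,284,165,90)
print(onplane(t,*p,96),tri(t,p,s,q))
q2=g(185,438,165,90); print('recess side z14',onplane(s,*q2,14))
print('recess rim left edge', onplane(t,*g(243,250,320,70),14),'block left',onplane(t,*g(218,405,320,70),14),onplane(t,*g(197,142,320,70),14))
E
```

```text
[ 699.816828   -287.36971467] (array([ 699.2, -287. ,   96.9]), 0.4)
recess side z14 [ 701.0919843  -283.49902168]
recess rim left edge [ 706.00137203 -249.40449741] block left [ 647.03764801 -236.62999139] [ 748.41882626 -235.26887467]
```

```bash
python3 go.py 626.7 -296.8 44 182
```

```text
t 25.85 tcp [ 625.3 -294.7   90.6] rot [ 1.8000e+02 -2.0000e-02 -1.7726e+02] w 21.4 F [-0.2 -0.3 -5.7] q [-31.9  35.3   7.1  61.9  -0.  -34.6]
shift [-0.009 -0.014  0.311] turn [ 0.    -0.     0.008]
```

```bash
python3 -m jog '[[[-0.009,-0.014,0.03,0,0,0.008,0],[-0.009,-0.014,0.08,0,0,0.008,0],[-0.009,-0.014,0.14,0,0,0.008,0],[-0.009,-0.014,0.2,0,0,0.008,0],[-0.009,-0.014,0.25,0,0,0.008,0],[-0.009,-0.014,0.28,0,0,0.008,0],[-0.009,-0.014,0.3,0,0,0.008,0],[-0.009,-0.014,0.3,0,0,0.008,0]]]' 100; python3 go.py 626.7 -296.8 33 182;  python3 -c "
from h import *
import pickle
c=snap('side','s14.png'); crop(c,165,100,100,80,7,'s14c.png');pickle.dump(c,open('s14.pkl','wb'))
c=snap('top','t14.png'); crop(c,330,70,100,110,5.4,'t14c.png');pickle.dump(c,open('t14.pkl','wb'))"
```

```text
t: 26.65
tcp_pos: [626.6, -296.9, 45.0]
ee_rot: [180.0, -0.0, -178.0]
force: [1.2, -0.7, -6.1]
width: 21.4
t 26.65 tcp [ 626.6 -296.9   45. ] rot [ 1.7998e+02 -4.0000e-02 -1.7800e+02] w 21.4 F [ 1.2 -0.7 -6.1] q [-32.   37.5   4.4  56.9  -0.  -34. ]
shift [-0.001  0.     0.08 ] turn [ 0. -0.  0.]
```

View pics/s14c.png

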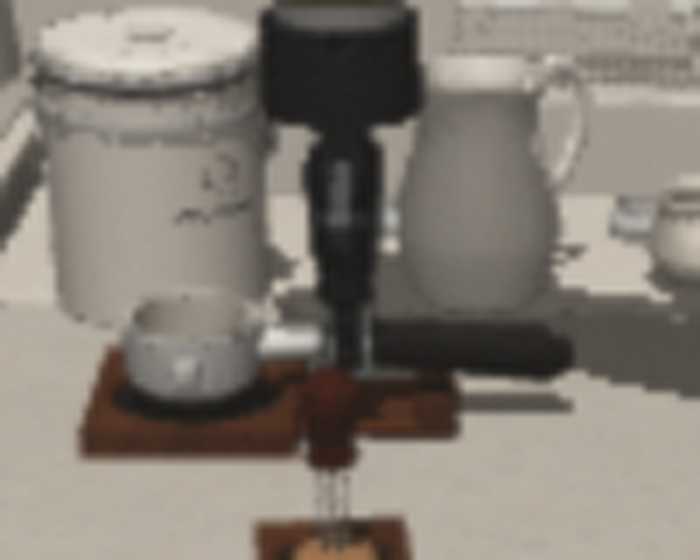

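View pics/t14c.png

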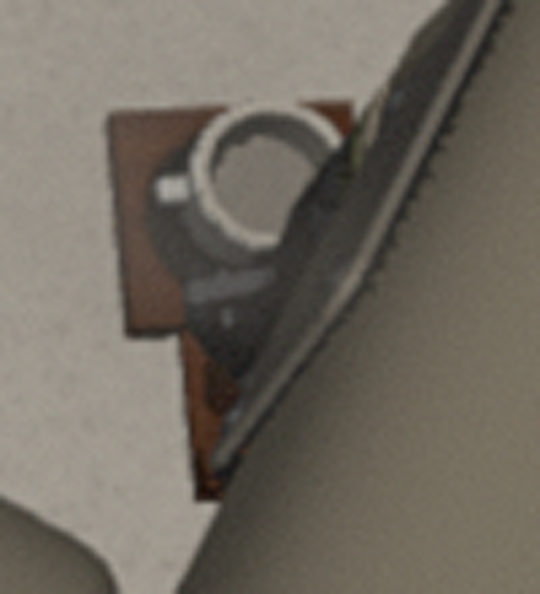

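```bash
python3 - <<'E'
from h import *
import pickle
t=pickle.load(open('t14.pkl','rb'))
g=lambda x,y:((x+.5)/5.4-.5+330,(y+.5)/5.4-.5+70)
print('bowl',onplane(t,*g(268,175),51)); print('corners',onplane(t,*g(108,115),14),onplane(t,*g(127,328),14),onplane(t,*g(352,101),14),'lip end corner',onplane(t,*g(197,497),8))
E
```

```text
bowl [ 702.67700374 -292.6034731 ]
corners [ 748.93393514 -235.7077653 ] [ 648.52249585 -237.92064077] [ 753.31896271 -345.3288481 ] lip end corner [ 572.81420733 -265.05878578]
```

```bash
python3 -m jog '[[[0.008,0,0.015,0,0,0,0],[0.008,0,0.03,0,0,0,0],[0.008,0,0.045,0,0,0,0],[0.008,0,0.055,0,0,0,0],[0.008,0,0.06,0,0,0,0],[0.008,0,0.065,0,0,0,0],[0.008,0,0.07,0,0,0,0],[0.008,0,0.07,0,0,0,0]]]' 100; python3 go.py 626.7 -296.8 33 182;
```

```text
t: 27.55
tcp_pos: [625.6, -297.1, 35.0]
ee_rot: [-180.0, -0.0, -178.0]
force: [-0.3, -0.0, -4.5]
width: 21.2
t 27.55 tcp [ 625.6 -297.1   35. ] rot [-180.   -0. -178.] w 21.2 F [-0.3 -0.  -4.5] q [-32.   37.9   3.5  55.6  -0.  -34. ]
shift [-0.007  0.002  0.013] turn [-0. -0.  0.]
```

```bash
python3 -m jog '[[[0,0,0.004,0,0,0,0],[0,0,0.008,0,0,0,0],[0,0,0.012,0,0,0,0],[0,0,0.015,0,0,0,0],[0,0,0.018,0,0,0,0],[0,0,0.02,0,0,0,0],[0,0,0.02,0,0,0,0],[0,0,0.02,0,0,0,0]]]' 100; python3 go.py 626.7 -296.8 33 182;
```

```text
t: 28.35
tcp_pos: [625.4, -297.2, 32.9]
ee_rot: [-180.0, -0.0, -178.0]
force: [-4.7, 0.2, 4.2]
width: 21.5
t 28.35 tcp [ 625.4 -297.2   32.9] rot [-1.7997e+02 -1.0000e-02 -1.7801e+02] w 21.5 F [-4.7  0.2  4.2] q [-32.   38.    3.3  55.3  -0.  -34. ]
shift [-0.009  0.002 -0.001] turn [-0. -0. -0.]
```

```bash
python3 -m jog '[[[0,0,-0.005,0,0,0,0.3],[0,0,-0.005,0,0,0,0.5],[0,0,-0.005,0,0,0,0.8],[0,0,-0.005,0,0,0,1],[0,0,-0.005,0,0,0,1],[0,0,-0.005,0,0,0,1],[0,0,-0.06,0,0,0,1],[0,0,-0.14,0,0,0,1]]]' 60;python3 -m jog '[[[0,0,-0.1,0,0,0,1],[0,0,-0.25,0,0,0,1],[0,0,-0.4,0,0,0,1],[0,0,-0.55,0,0,0,1],[0.1,0.1,-0.7,0,0,0,1],[0.25,0.3,-0.8,0,0,0,1],[0.4,0.5,-0.8,0,0,0,1],[0.5,0.7,-0.8,0,0,0,1]]]' 60; python3 go.py 427 306.7 150 170.3; python3 -c "
from h import *
import pickle
c=snap('side','s15.png'); crop(c,165,110,110,80,7,'s15c.png')
c=snap('top','t15.png'); crop(c,330,70,100,110,5.4,'t15c.png');pickle.dump(c,open('t15.pkl','wb'))"
```

```text
t: 29.15
tcp_pos: [625.1, -296.7, 53.0]
ee_rot: [180.0, -0.1, -178.0]
force: [-0.2, -0.7, -0.3]
width: 85.3
t: 29.95
tcp_pos: [546.4, -194.3, 175.7]
ee_rot: [-179.9, 0.2, -178.0]
force: [-0.8, 1.0, -0.3]
width: 85.5
t 29.95 tcp [ 546.4 -194.3  175.7] rot [-1.7990e+02  1.7000e-01 -1.7805e+02] w 85.5 F [-0.8  1.  -0.3] q [-27.5  20.1  -4.9  64.8  -0.  -29.5]
shift [0.682 3.365 0.163] turn [-0.001  0.002  0.129]
```

View pics/s15c.png

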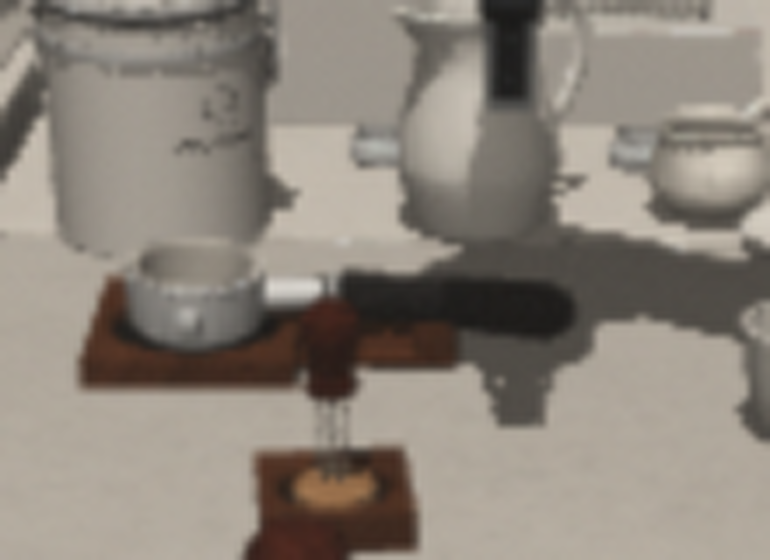

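View pics/t15c.png

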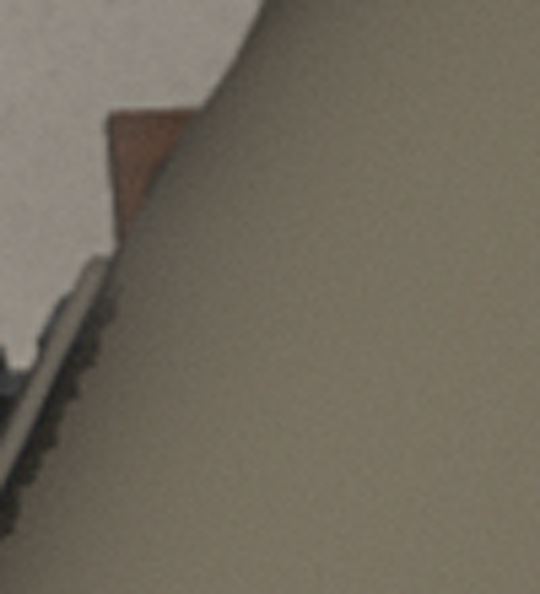

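```bash
python3 -m jog '[[[0.03,0.15,0,0,0,0,1],[0.08,0.4,0,0,0,0.02,1],[0.13,0.65,0,0,0,0.03,1],[0.18,0.85,0,0,0,0.04,1],[0.2,1,0,0,0,0.05,1],[0.2,1,0,0,0,0.05,1],[0.2,1,0,0,0,0.05,1],[0.2,1,0,0,0,0.05,1]]]' 60;python3 -m jog '[[[0.03,0.15,0,0,0,0,1],[0.08,0.4,0,0,0,0.02,1],[0.13,0.65,0,0,0,0.03,1],[0.18,0.85,0,0,0,0.04,1],[0.2,1,0,0,0,0.05,1],[0.2,1,0,0,0,0.05,1],[0.2,1,0,0,0,0.05,1],[0.2,1,0,0,0,0.05,1]]]' 60; python3 go.py 427 306.7 150 170.3; python3 -c "
from h import *
import pickle
c=snap('top','t16.png'); crop(c,270,70,150,130,5.3,'t16c.png');pickle.dump(c,open('t16.pkl','wb'))
c=snap('side','s16.png'); crop(c,165,130,110,80,7,'s16c.png')"
```

```text
t: 30.85
tcp_pos: [512.8, -47.0, 173.7]
ee_rot: [-180.0, 0.1, 177.5]
force: [-0.2, -0.4, 0.5]
width: 85.9
t: 31.65
tcp_pos: [489.0, 104.0, 173.0]
ee_rot: [-180.0, 0.0, 172.9]
force: [-0.7, 0.5, 0.1]
width: 85.8
t 31.65 tcp [489. 104. 173.] rot [-1.7997e+02  1.0000e-02  1.7292e+02] w 85.8 F [-0.7  0.5  0.1] q [  2.8  11.9 -16.5  61.6  -0.    9.9]
shift [0.577 1.29  0.153] turn [-0.     0.     0.029]
```

View pics/t16c.png

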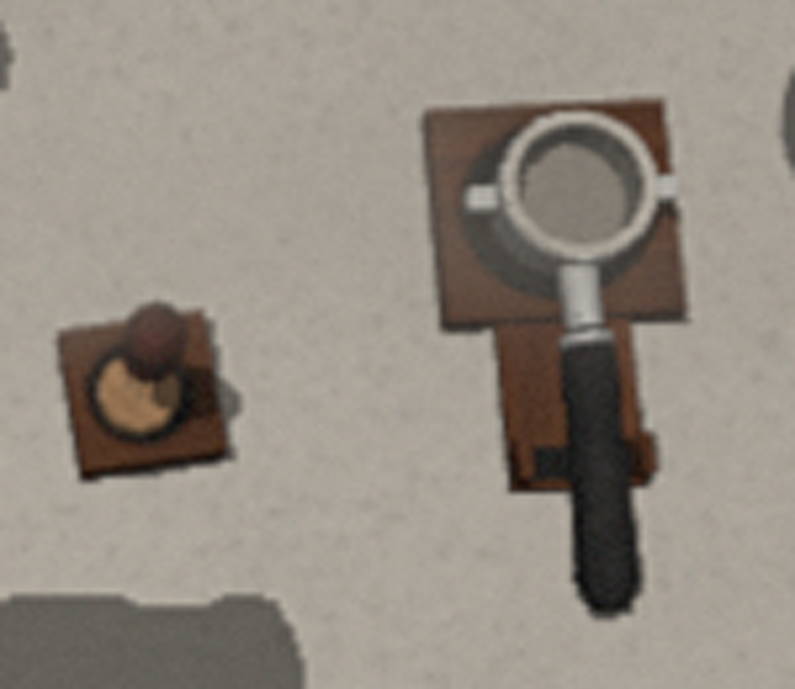

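View pics/s16c.png

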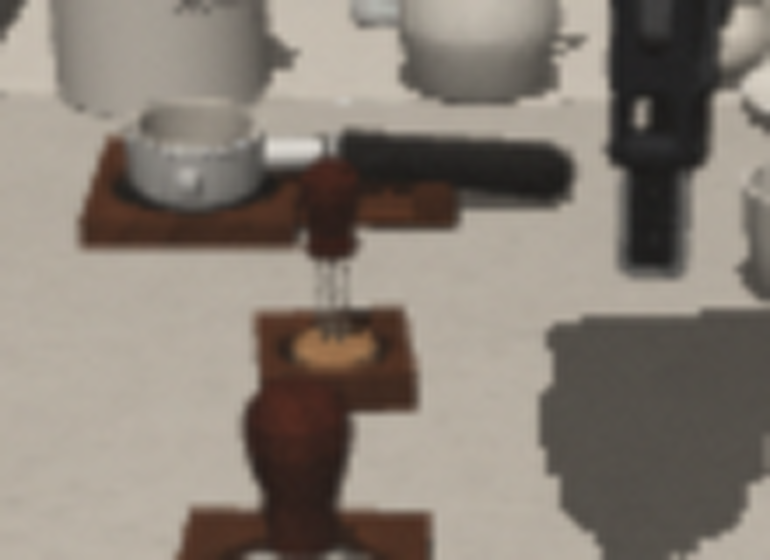

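```bash
python3 - <<'E'
from h import *
import pickle
t=pickle.load(open('t16.pkl','rb'))
g=lambda x,y:((x+.5)/5.3-.5+270,(y+.5)/5.3-.5+70)
for z in (40,48): print('bowl',z,onplane(t,*g(579,187),z))
print('lugs',onplane(t,*g(468,198),28),onplane(t,*g(676,185),28))
print('handle at lips',onplane(t,*g(600,457),28),'handle end',onplane(t,*g(607,600),24))
print('pad left edge', onplane(t,*g(535,462),8), 'lip outer R',onplane(t,*g(656,450),22),'lip outer L',onplane(t,*g(510,462),8))
print('corners',[onplane(t,*g(*p),14).round(1) for p in ((424,112),(663,99),(686,315),(441,322))])
E
```

```text
bowl 40 [ 700.35025094 -294.89369363]
bowl 48 [ 696.93414827 -292.20414007]
lugs [ 701.295802   -249.19707388] [ 705.51974355 -342.115887  ]
handle at lips [ 580.59761934 -298.65672923] handle end [ 517.86456787 -298.09072564]
pad left edge [ 584.45839409 -276.37259819] lip outer R [ 584.98367636 -325.36133918] lip outer L [ 584.67142965 -265.28051033]
corners [array([ 749.4, -235.7]), array([ 753.4, -345.1]), array([ 649.6, -346.8]), array([ 648.5, -237.2])]
```

```bash
python3 - <<'E'
from h import *
import pickle
t=pickle.load(open('t16.pkl','rb'));s=manip.camera('side')
g=lambda x,y:((x+.5)/5.3-.5+270,(y+.5)/5.3-.5+70)
h=lambda x,y:((x+.5)/7-.5+165,(y+.5)/7-.5+130)
print(tri(t,g(579,187),s,h(195,124)))
print(tri(t,g(607,600),s,h(563,170)))
E
python3 go.py 427 306.7 120 170.3
```

```text
(array([ 700.8, -294.7,   41.1]), 1.7)
(array([ 519.9, -300.4,   17.5]), 1.3)
t 31.80 tcp [488.7 104.1 173. ] rot [-179.98    0.    172.9 ] w 85.6 F [ 0.3  0.3 -0.6] q [  2.8  11.9 -16.5  61.6  -0.    9.9]
shift [0.575 1.289 0.353] turn [-0.     0.     0.029]
```

```bash
python3 - <<'E'
from h import *
import pickle
t=pickle.load(open('top0.pkl','rb')); im=t['image']
H,S,V=[x.astype(int) for x in cv2.split(cv2.cvtColor(im,cv2.COLOR_RGB2HSV))]
m=np.zeros(V.shape,np.uint8); m[185:262,105:142]=((S>80)|(V<60))[185:262,105:142]
n,l,st,ce=cv2.connectedComponentsWithStats(m); k=1+st[1:,4].argmax(); print(st[k],ce[k])
P=[];W=[]
for v in range(st[k][1]+14,st[k][1]+st[k][3]-2):
    u=np.where(l[v]==k)[0]; P.append(onplane(t,u.mean(),v,14)); W.append(len(u))
P=np.array(P); print(W); a=np.polyfit(P[:,0],P[:,1],1); print('axis ang',np.degrees(np.arctan(a[0])),np.polyval(a,[427,440]),P[[0,-1]])
v0,v1=st[k][1],st[k][1]+st[k][3]
print(onplane(t,130,v0-.5,12),onplane(t,115,v1-.5,8))
E
python3 -m jog '[[[0.03,0.1,0,0,0,0,1],[0.1,0.28,0,0,0,0.02,1],[0.2,0.48,0.02,0,0,0.025,1],[0.3,0.67,0.05,0,0,0.028,1],[0.38,0.83,0.08,0,0,0.03,1],[0.43,0.94,0.1,0,0,0.03,1],[0.45,1,0.1,0,0,0.03,1],[0.45,1,0.1,0,0,0.03,1]]]' 40; python3 go.py 427 306.7 80 170.3
```

```text
[113 188  22  70 588] [122.41496599 218.27891156]
[10, 10, 11, 11, 10, 10, 10, 11, 11, 11, 10, 10, 10, 11, 10, 10, 10, 9, 9, 9, 9, 9, 9, 9, 8, 8, 8, 7, 7, 7, 7, 7, 7, 7, 6, 6, 6, 7, 6, 6, 6, 7, 7, 7, 7, 8, 7, 7, 7, 7, 6, 6, 5, 5]
axis ang -8.696849534230845 [305.63945529 303.6509073 ] [[485.60976048 296.85193114]
 [365.13200016 314.84590438]]
[520.00022887 288.66182409] [359.7045504  316.81973025]
t: 32.6
tcp_pos: [439.8, 262.7, 158.1]
ee_rot: [-180.0, 0.0, 170.4]
force: [0.4, -0.5, 0.1]
width: 85.2
t 32.60 tcp [439.8 262.7 158.1] rot [-1.7999e+02  1.0000e-02  1.7036e+02] w 85.2 F [ 0.4 -0.5  0.1] q [ 21.9  13.8 -16.3  59.9  -0.   31.5]
shift [0.133 0.275 0.52 ] turn [-0.     0.     0.001]
```

```bash
python3 -m jog '[[[0.03,0.06,0.04,0,0,0,1],[0.07,0.15,0.12,0,0,-0.005,1],[0.11,0.23,0.22,0,0,-0.005,1],[0.13,0.27,0.33,0,0,-0.005,1],[0.13,0.27,0.43,0,0,-0.005,1],[0.13,0.27,0.49,0,0,-0.005,1],[0.13,0.27,0.52,0,0,-0.005,1],[0.13,0.27,0.52,0,0,-0.005,1]]]' 40; python3 go.py 427 305.8 23 170.8;python3 -c "
from h import *
c=snap('side','s17.png'); crop(c,220,150,140,110,5.5,'s17c.png')
c=snap('top','t17.png'); crop(c,80,170,120,110,5.5,'t17c.png')"
```

```text
t: 33.4
tcp_pos: [426.9, 305.3, 79.3]
ee_rot: [-180.0, -0.1, 170.7]
force: [1.1, -0.3, 0.9]
width: 85.4
t 33.40 tcp [426.9 305.3  79.3] rot [-1.7995e+02 -6.0000e-02  1.7073e+02] w 85.4 F [ 1.1 -0.3  0.9] q [ 26.8  19.2 -21.   49.9  -0.   36.1]
shift [-0.     0.004  0.375] turn [-0.001 -0.001 -0.001]
```

View pics/s17c.png

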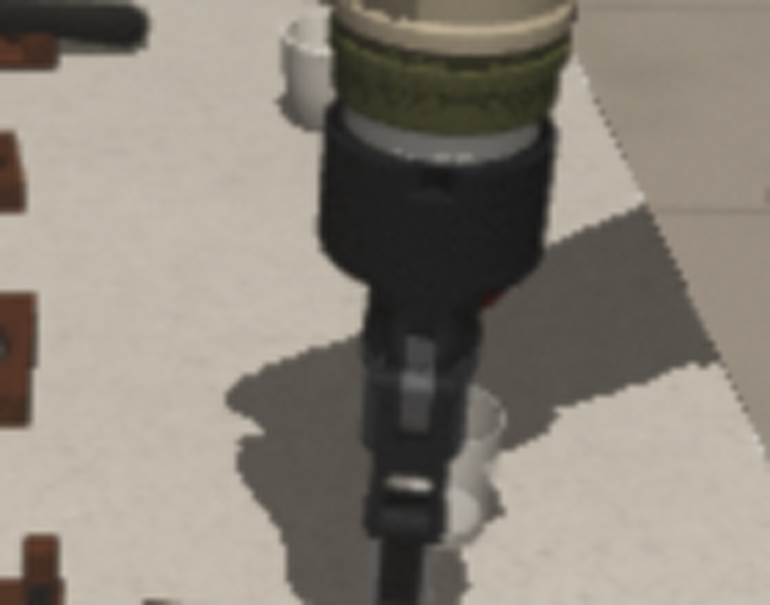

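View pics/t17c.png

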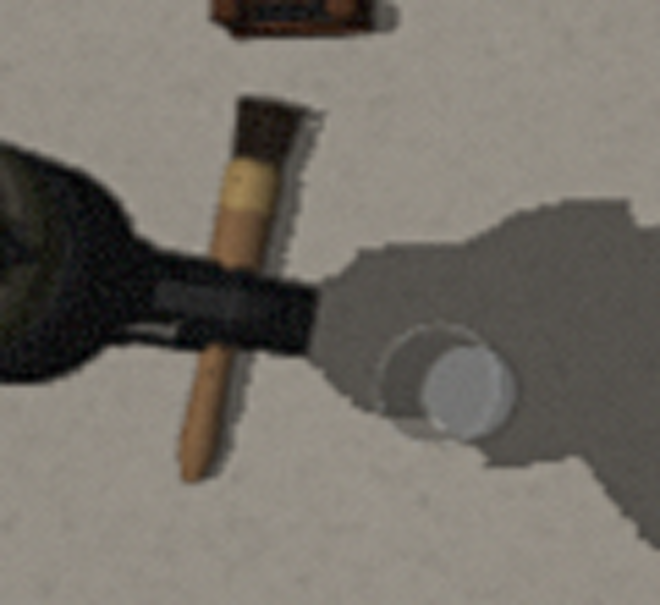

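```bash
python3 -m jog '[[[0,0.004,0.04,0,0,0,1],[0,0.004,0.1,0,0,0,1],[0,0.004,0.17,0,0,0,1],[0,0.004,0.24,0,0,0,1],[0,0.004,0.3,0,0,0,1],[0,0.004,0.34,0,0,0,1],[0,0.004,0.365,0,0,0,1],[0,0.004,0.375,0,0,0,1]]]' 30; python3 go.py 427 305.8 22.5 170.8; python3 -m jog '[[[0,0,0,0,0,0,0.7],[0,0,0,0,0,0,0.4],[0,0,0,0,0,0,0.3],[0,0,0,0,0,0,0.2],[0,0,0,0,0,0,0.1],[0,0,0,0,0,0,0],[0,0,0,0,0,0,0],[0,0,0,0,0,0,0]]]' 40; python3 go.py
```

```text
t: 34.3
tcp_pos: [427.2, 306.0, 23.2]
ee_rot: [-180.0, -0.0, 170.8]
force: [0.3, 0.1, -1.0]
width: 86.0
t 34.30 tcp [427.2 306.   23.2] rot [-1.7997e+02 -3.0000e-02  1.7075e+02] w 86.0 F [ 0.3  0.1 -1. ] q [ 26.9  23.  -24.7  42.3  -0.   36.1]
shift [ 0.001 -0.002  0.005] turn [-0.    -0.    -0.001]
t: 35.1
tcp_pos: [427.7, 306.3, 24.1]
ee_rot: [180.0, 0.0, 170.8]
force: [-0.4, 0.5, 5.4]
width: 18.4
t 35.10 tcp [427.7 306.3  24.1] rot [1.7998e+02 4.0000e-02 1.7075e+02] w 18.4 F [-0.4  0.5  5.4] q [ 26.9  23.  -24.6  42.4  -0.   36.1]
```

```bash
python3 -m jog '[[[0,0,-0.02,0,0,0,0],[0,0,-0.06,0,0,0,0],[0,0,-0.13,0,0,0,0],[0,0,-0.23,0,0,0,0],[0,0,-0.34,0,0,0,0],[0,0,-0.45,0,0,0,0],[0,0,-0.54,0,0,0,0],[0,0,-0.58,0,0,0,0]]]' 40; python3 go.py 607.5 286.4 110 180.3; python3 -c "
from h import *
c=snap('side','s18.png'); crop(c,220,150,140,110,5.5,'s18c.png')"
```

```text
t: 35.9
tcp_pos: [428.1, 306.6, 112.8]
ee_rot: [179.9, 0.1, 170.8]
force: [0.5, 0.1, -0.7]
width: 18.2
t 35.90 tcp [428.1 306.6 112.8] rot [1.7992e+02 1.2000e-01 1.7075e+02] w 18.2 F [ 0.5  0.1 -0.7] q [ 26.9  17.3 -18.4  54.2  -0.   36.1]
shift [-1.202  0.059  0.021] turn [ 0.001  0.001 -0.106]
```

View pics/s18c.png

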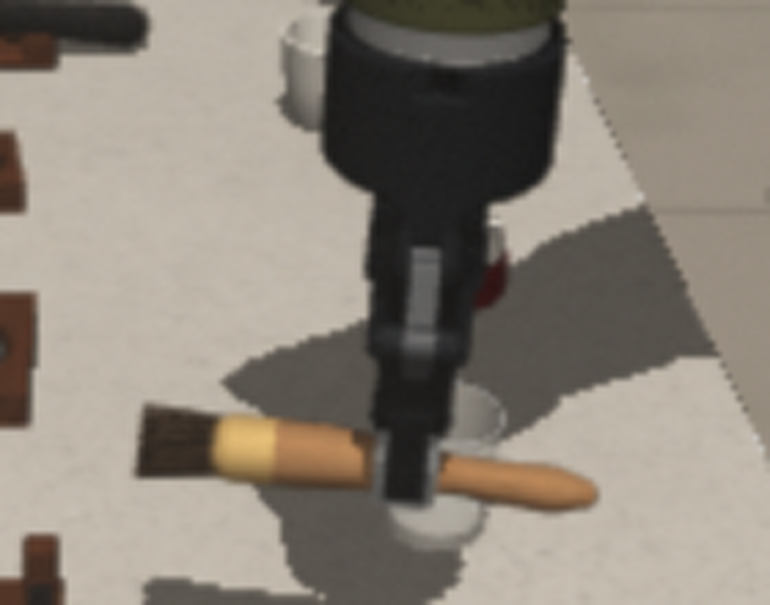

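Brush held level. Two calls to above the rest.

```bash
python3 -m jog '[[[-0.03,0,0,0,0,-0.01,0],[-0.1,0,0,0,0,-0.03,0],[-0.2,0.01,0,0,0,-0.05,0],[-0.31,0.015,0,0,0,-0.07,0],[-0.42,0.02,0,0,0,-0.09,0],[-0.52,0.03,0,0,0,-0.106,0],[-0.59,0.03,0,0,0,-0.106,0],[-0.61,0.03,0,0,0,-0.106,0]]]' 40; python3 go.py 607.5 286.4 100 180.3
```

```text
t: 36.75
tcp_pos: [519.2, 295.4, 109.8]
ee_rot: [-180.0, -0.0, -179.8]
force: [-1.1, 0.3, -0.2]
width: 17.8
t 36.75 tcp [519.2 295.4 109.8] rot [-1.7997e+02 -4.0000e-02 -1.7977e+02] w 17.8 F [-1.1  0.3 -0.2] q [22.  24.7 -7.7 57.6 -0.  21.7]
shift [-0.589 -0.063  0.065] turn [-0.    -0.    -0.001]
```

```bash
python3 -m jog '[[[-0.03,0,0,0,0,0,0],[-0.1,-0.01,0,0,0,0,0],[-0.2,-0.02,0.01,0,0,0,0],[-0.31,-0.04,0.03,0,0,0,0],[-0.42,-0.06,0.05,0,0,0,0],[-0.52,-0.063,0.065,0,0,0,0],[-0.58,-0.063,0.065,0,0,0,0],[-0.589,-0.063,0.065,0,0,0,0]]]' 40; python3 go.py 607.5 286.4 65 180.3;python3 -c "
from h import *
import pickle
c=snap('side','s19.png'); crop(c,150,170,140,110,5.5,'s19c.png')
pickle.dump(c,open('s19.pkl','wb'))
c=snap('top','t19.png'); crop(c,70,90,120,110,5.5,'t19c.png')
pickle.dump(c,open('t19.pkl','wb'))"
```

```text
t: 37.55
tcp_pos: [607.8, 286.8, 100.9]
ee_rot: [180.0, 0.0, -179.7]
force: [-0.2, -0.1, 0.7]
width: 18.3
t 37.55 tcp [607.8 286.8 100.9] rot [ 1.8000e+02  3.0000e-02 -1.7974e+02] w 18.3 F [-0.2 -0.1  0.7] q [18.4 32.8  4.3 61.5 -0.  18.2]
shift [ 0.002 -0.003  0.239] turn [ 0.  0. -0.]
```

View pics/s19c.png

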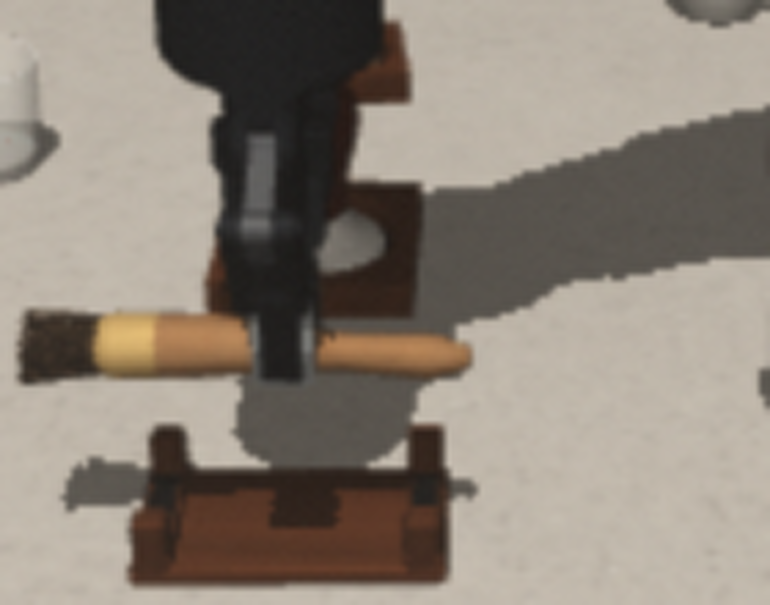

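View pics/t19c.png

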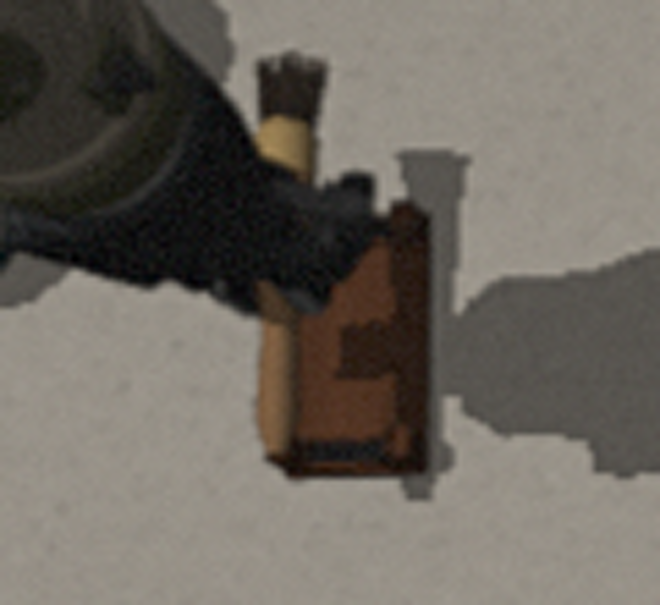

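```bash
python3 - <<'E'
from h import *
import pickle
t=pickle.load(open('t19.pkl','rb'));s=pickle.load(open('s19.pkl','rb'))
g=lambda x,y:((x+.5)/5.5-.5+70,(y+.5)/5.5-.5+90)
h=lambda x,y:((x+.5)/5.5-.5+150,(y+.5)/5.5-.5+170)
print('ferr',onplane(t,*g(287,145),90),tri(t,g(287,145),s,h(125,342)))
print('bristle',onplane(t,*g(294,65),88)); print('handle end',onplane(t,*g(279,458),88),tri(t,g(279,458),s,h(468,356)))
print('near pad',onplane(t,*g(345,452),14))
for p in ((162,490),(426,490)): print('side pads',onplane(s,*h(*p),14))
E
```

```text
ferr [664.91967674 287.03678848] (array([665.2, 287. ,  90.3]), 0.8)
bristle [699.87487638 286.63951504]
handle end [536.77081314 284.57032762] (array([539.8, 285.9,  84.3]), 4.2)
near pad [557.1026557  284.21692677]
side pads [659.62263913 275.54926409]
side pads [558.34810465 274.37587292]
```

```bash
python3 -m jog '[[[-0.008,-0.006,0.04,0,0,0,0],[-0.008,-0.006,0.1,0,0,0,0],[-0.008,-0.006,0.17,0,0,0,0],[-0.008,-0.006,0.23,0,0,0,0],[-0.008,-0.006,0.29,0,0,0,0],[-0.008,-0.006,0.34,0,0,0,0],[-0.008,-0.006,0.36,0,0,0,0],[-0.008,-0.006,0.36,0,0,0,0]]]' 40; python3 go.py 608.5 285.8 38 180.3;python3 -c "
from h import *
c=snap('side','s20.png'); crop(c,150,170,140,110,5.5,'s20c.png')"
```

```text
t: 38.45
tcp_pos: [607.6, 285.9, 46.2]
ee_rot: [-180.0, -0.1, -179.7]
force: [-0.0, 0.2, -0.1]
width: 17.8
t 38.45 tcp [607.6 285.9  46.2] rot [-1.7997e+02 -7.0000e-02 -1.7971e+02] w 17.8 F [-0.   0.2 -0.1] q [18.4 35.3  0.4 55.2 -0.  18.1]
shift [-0.006 -0.     0.055] turn [-0.    -0.001 -0.   ]
```

View pics/s20c.png

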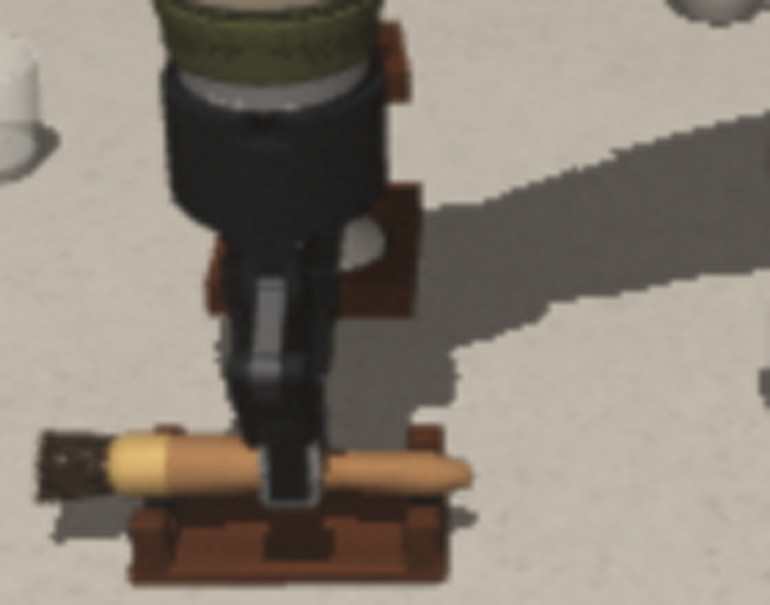

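```bash
python3 -m jog '[[[-0.006,0,0.012,0,0,0,0],[-0.006,0,0.024,0,0,0,0],[-0.006,0,0.034,0,0,0,0],[-0.006,0,0.042,0,0,0,0],[-0.006,0,0.05,0,0,0,0],[-0.006,0,0.055,0,0,0,0],[-0.006,0,0.06,0,0,0,0],[-0.006,0,0.06,0,0,0,0]]]' 40; python3 go.py 608.5 285.8 38 180.3
```

```text
t: 39.3
tcp_pos: [608.9, 286.0, 38.2]
ee_rot: [-180.0, 0.0, -179.7]
force: [-1.5, 0.2, 1.3]
width: 18.2
t 39.30 tcp [608.9 286.   38.2] rot [-1.7999e+02  1.0000e-02 -1.7971e+02] w 18.2 F [-1.5  0.2  1.3] q [18.3 35.8  0.  54.3 -0.  18. ]
shift [ 0.002 -0.002  0.002] turn [-0.  0. -0.]
```

```bash
python3 -m jog '[[[0,0,0.004,0,0,0,0],[0,0,0.008,0,0,0,0],[0,0,0.01,0,0,0,0],[0,0,0.01,0,0,0,0],[0,0,0.01,0,0,0,0],[0,0,0.01,0,0,0,0],[0,0,0.01,0,0,0,0],[0,0,0.01,0,0,0,0]]]' 40; python3 go.py 608.5 285.8 38 180.3;
```

```text
t: 40.1
tcp_pos: [608.9, 286.0, 38.2]
ee_rot: [180.0, 0.0, -179.7]
force: [-4.4, -1.5, 10.0]
width: 18.2
t 40.10 tcp [608.9 286.   38.2] rot [ 1.800e+02  5.000e-02 -1.797e+02] w 18.2 F [-4.4 -1.5 10. ] q [18.3 35.7 -0.  54.2 -0.  18. ]
shift [ 0.003 -0.001  0.001] turn [ 0.     0.001 -0.   ]
```

Contact. Open (gently raising to relieve), retreat up.

```bash
python3 -m jog '[[[0,0,-0.008,0,0,0,0.2],[0,0,-0.008,0,0,0,0.35],[0,0,-0.008,0,0,0,0.5],[0,0,-0.008,0,0,0,0.7],[0,0,-0.008,0,0,0,0.9],[0,0,-0.008,0,0,0,1],[0,0,-0.05,0,0,0,1],[0,0,-0.12,0,0,0,1]]]' 40;python3 -m jog '[[[0,0,-0.1,0,0,0,1],[0,0,-0.25,0,0,0,1],[0,0,-0.4,0,0,0,1],[0,0,-0.55,0,0,0,1],[0.1,-0.1,-0.7,0,0,0,1],[0.3,-0.2,-0.8,0,0,0,1],[0.5,-0.3,-0.9,0,0,0,1],[0.8,-0.4,-0.9,0,0,0,1]]]' 40;python3 -m jog '[[[0.1,-0.1,0,0,0,0,1],[0.2,-0.3,0,0,0,0,1],[0.3,-0.5,0,0,0,0,1],[0.4,-0.7,0,0,0,0,1],[0.4,-0.8,0,0,0,0,1],[0.4,-0.8,0,0,0,0,1],[0.4,-0.8,0,0,0,0,1],[0.4,-0.8,0,0,0,0,1]]]' 40; python3 go.py; python3 -c "
from h import *
c=snap('side','s21.png'); crop(c,150,130,170,150,4.7,'s21c.png')
c=snap('top','t21.png'); crop(c,100,80,160,120,5,'t21c.png')"
```

```text
t: 40.9
tcp_pos: [608.3, 285.8, 54.3]
ee_rot: [-180.0, -0.1, -179.7]
force: [-0.5, 0.3, -0.1]
width: 85.2
t: 41.7
tcp_pos: [491.2, 225.3, 192.9]
ee_rot: [179.9, 0.4, -179.8]
force: [-0.2, -0.1, 0.1]
width: 85.2
t: 42.5
tcp_pos: [430.3, 105.7, 190.0]
ee_rot: [180.0, 0.1, -179.7]
force: [0.1, 0.4, -0.2]
width: 85.2
t 42.50 tcp [430.3 105.7 190. ] rot [ 1.7999e+02  6.0000e-02 -1.7967e+02] w 85.2 F [ 0.1  0.4 -0.2] q [  3.4   5.1 -22.2  62.7   0.    3.1]
```

View pics/s21c.png

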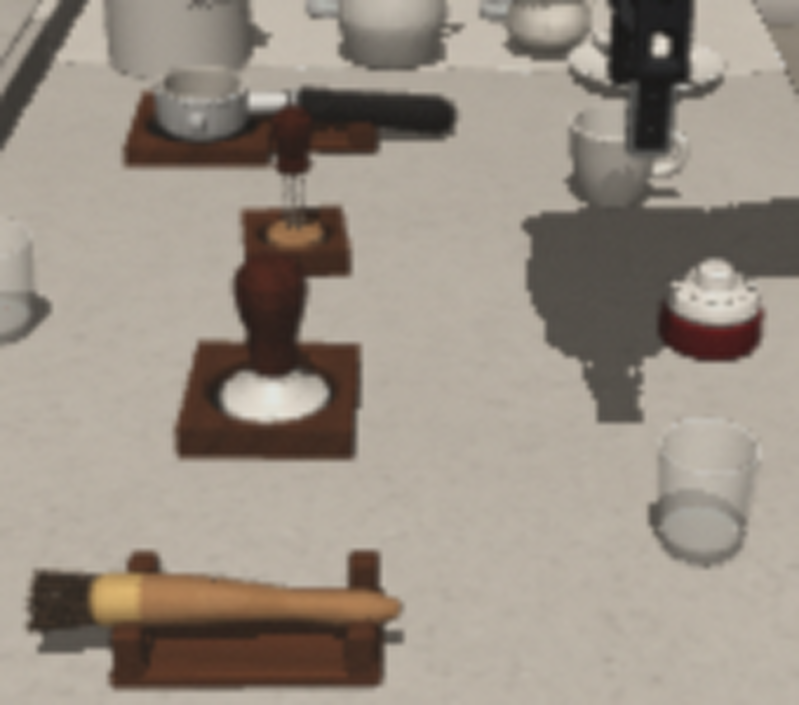

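View pics/t21c.png

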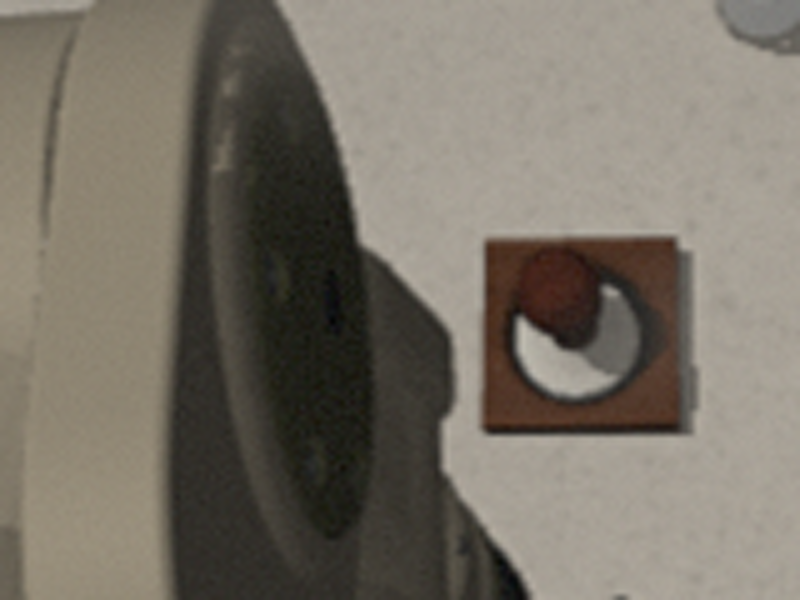

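View pics/t21.png

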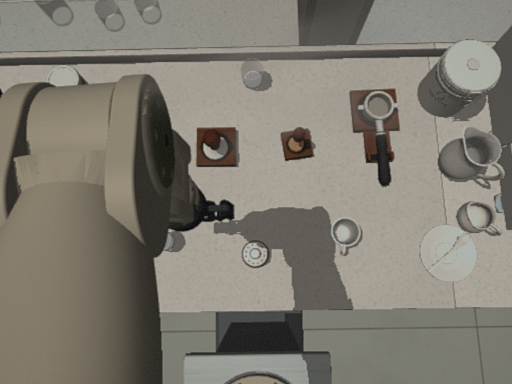

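```bash
python3 -m jog '[[[0,-0.1,-0.1,0,0,0,1],[0,-0.3,-0.2,0,0,0,1],[0,-0.5,-0.2,0,0,0,1],[0,-0.7,-0.2,0,0,0,1],[0,-0.9,-0.2,0,0,0,1],[0,-1,-0.2,0,0,0,1],[0,-1,-0.2,0,0,0,1],[0,-1,-0.2,0,0,0,1]]]';python3 -m jog '[[[0,-0.1,0,0,0,0,1],[0,-0.3,0,0,0,0,1],[0,-0.5,0,0,0,0,1],[0,-0.7,0,0,0,0,1],[0,-0.9,0,0,0,0,1],[0,-1,0,0,0,0,1],[0,-1,0,0,0,0,1],[0,-1,0,0,0,0,1]]]'; python3 -c "
from h import *
import pickle
c=snap('top','t22.png'); crop(c,80,80,120,110,5.4,'t22c.png');pickle.dump(c,open('t22.pkl','wb'))
snap('side','s22.png')"
```

```text
t: 43.4
tcp_pos: [430.6, -44.5, 219.3]
ee_rot: [180.0, -0.0, -179.7]
force: [-0.2, 0.3, 0.0]
width: 85.4
t: 44.2
tcp_pos: [431.3, -193.8, 219.3]
ee_rot: [179.9, -0.0, -179.7]
force: [-0.5, 0.2, 1.0]
width: 85.5
```

View pics/t22c.png

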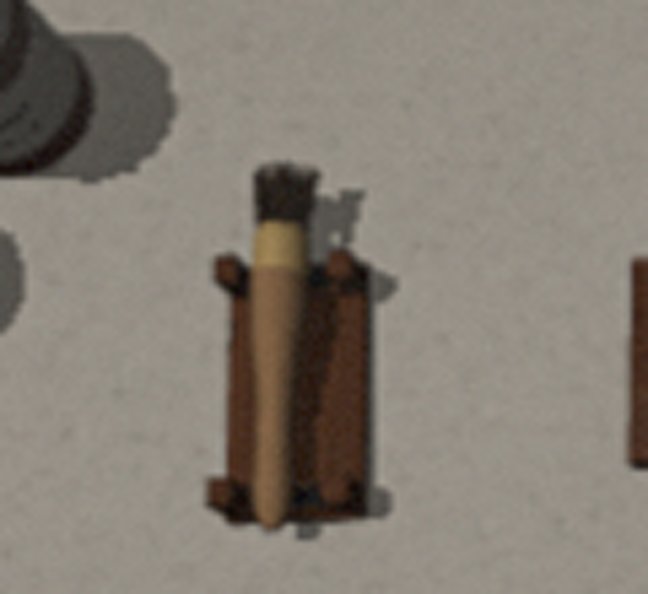

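View pics/s22.png

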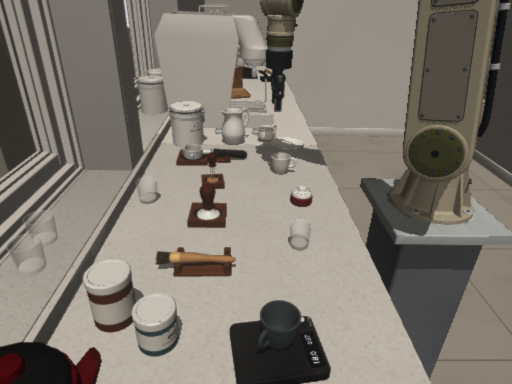

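```bash
python3 - <<'E'
from h import *
import pickle
t=pickle.load(open('t22.pkl','rb')); t0=pickle.load(open('top0.pkl','rb'))
g=lambda x,y:((x+.5)/5.4-.5+80,(y+.5)/5.4-.5+80)
print('bristle end',onplane(t,*g(287,165),26),'handle end',onplane(t,*g(270,525),24),'mid ferr',onplane(t,*g(280,243),30))
print('cheeks inner/outer top far L,R',onplane(t,*g(230,272),30),onplane(t,*g(341,263),30),'near',onplane(t,*g(220,495),30),onplane(t,*g(341,490),30))
d=np.abs(t['image'].astype(int)-t0['image']).max(2)
s0=pickle.load(open('side0.pkl','rb'))['image'].astype(int); s=manip.camera('side')['image'].astype(int)
print('glass diff',np.median(d[225:255,145:178]), 'cup side diff',np.percentile(np.abs(s-s0).max(2)[150:175,270:298],[50,90]),'glass side',np.percentile(np.abs(s-s0).max(2)[218:250,288:312],[50,90]))
E
python3 go.py
```

```text
bristle end [705.21648014 285.76161822] handle end [542.74969234 286.58409926] mid ferr [667.47071648 285.84458909]
cheeks inner/outer top far L,R [654.62044611 307.09318007] [657.76154504 258.78530379] near [554.8558886  306.47554447] [556.07776759 254.81490673]
glass diff 7.0 cup side diff [ 5. 87.] glass side [4. 5.]
t 44.35 tcp [ 431.3 -193.6  219.5] rot [ 1.7998e+02 -1.0000e-02 -1.7962e+02] w 85.5 F [-0.3 -0.1 -0.2] q [-33.9   7.4 -15.2  67.4   0.  -34.3]
```

```bash
python3 -c "
from cell import manip
print(manip.sign_off())"
```

```text
the job is handed in; nothing more can be done
None
```

The tamper, needle stirrer, portafilter and brush went back into their holders in that order, and I handed the job in at about 44 s. I stayed under the force limits at every reading and released each item only after feeling it touch down.

**Last checks, from both cameras:**
- **Tamper and needle stirrer:** both stand upright and centred in their recesses.
- **Portafilter:** the rim measures 41 mm high (40 mm expected when seated) and the handle lies between the lips. The bowl sits about 4 mm off the recess centre, inside the 8 mm clearance.
- **Brush:** it lies level across both saddles, within the notches. My estimates of its sideways position disagree by about 4 mm. Its lengthwise offset came out between about 1 mm short of the target and 3.5 mm past it. Both are within what the rest allows.
- **Glass and cup:** the glass looks unchanged in both views and the cup was not moved. A raw pixel comparison of the cup did show differences, which I put down to the arm's shadow, since it is at the same spot in the top view.

The arm finished clear of everything, with the gripper open.

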